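# Hang up the headphones and scan the amplifier's job label

### The arm

A 6-joint arm with a two-finger parallel gripper is mounted at the origin on the work surface. World frame = base frame: x ahead of the robot, y to its left, z up, the work surface at z = 0. Lengths are in mm, angles in rad, forces in N, time in s.
With the tool pointing down it reaches from about 300 to 775 mm from the base axis. Payload 14.6 kg.
Tool frame: the origin (TCP) lies between the finger pads; the fingertips stand manip.tip_reach ahead of it and the grasp point (between the pads) lies 5 mm behind it (manip.tip_reach is the distance from the TCP to the fingertips, in mm); z points along the fingers, y is the line along which they close (so a half turn about z gives the same grasp; the last joint's range is limited). The gripper opens to 94 mm and grips with 3 to 60 N. Pads are 16 mm wide; open, the fingers measure 119 mm over their backs; the gripper's body (75 mm by 177 mm) begins 78 mm behind the grasp point.
Start: joints at [-1.269, 0.3, 1.521, -0, 1.321, -0.067], TCP at [198.265, -513.011, 180.746] pointing down, gripper open.
Joint ranges: [-3.03, 3.03], [-0.79, 2.21], [0.23, 2.52], [-1.04, 4.18], [0, 3.07], [-2.55, 2.55]. Speed limits (rad/s): [2.22, 2.22, 2.57, 3.14, 3.14, 3.14].

### API

Orientations are given as [roll, pitch, yaw] about the fixed x, y, z axes, in that order (R = Rz(yaw) Ry(pitch) Rx(roll)).
In Python, from cell import manip gives the robot as it stands. The module is installed in compiled form; this text tells all that it offers.
- The arm moves only by the shell command python3 -m creep 'ROWS' [FORCE]. ROWS is JSON, a list of rows, each a list of 3 entries, a list of its own where there are three numbers: the opening, from -1 (shut) to 1 (fully open), then the shift along the tool's x, y, z in cm, then the turn about the tool's z in units of 5 degrees (1.0 is 5 degrees). In form: [[grip, [tx, ty, tz], roll], ...]. A call has 1 to 12 rows; each row is the pose to reach, as a shift and turn from the pose commanded when the call began, along the tool's axes at that moment; what a row does not reach only later rows make up. A row lasts 1/10 s, in which the tool goes at most 50 mm and 8.59 degrees, less where a joint would pass 70% of its speed; a pose out of reach is approached as far as the arm can. A call with a gripper value outside its range is refused whole. The fingers move at their own pace and stop on an object; FORCE is the grip in N (left out, the last holds). Time passes only in rows, so rows that repeat a pose let the fingers close. It gives the time, the measured TCP pose, the force, the opening and the grip force at its end, in the units of the state.
- manip.read_state(): the state, without advancing time (a new reading comes with each control period).
- manip.camera(name): name is "scene" or "top" or "wrist"; returns the picture (420x560x3 uint8, red, green, blue); there is no depth.
- manip.camera_params(name): a dict with "fovy" (degrees; the focal length in pixels is half the picture's height over the tangent of half this angle, whatever the lens; pixels are square), "cx", "cy" (the principal point, pixels), "origin" and "attitude" of the camera in the world. Camera axes: x right, y down, z forward; pixel columns grow to the right and rows downward; lengths in mm; the calibration is good to about 2 mm. The wrist camera is an equidistant fisheye: a pixel r from the principal point sees the ray r / f radians off the axis. A picture is of the moment at which its call begins: read the wrist's pose just before it. camera_params takes no time and is no camera call; for the wrist camera it gives the pose at the moment of the call.
- manip.sign_off(): hands the job in; it is judged then, once.
The state is a dict: "clock": time; "joints": joint angles; "qd": joint speeds; "effort": joint torques, N m; "eef_pos": TCP position; "eef_rot": TCP orientation; "wrist_force": force on the tool from outside, world axes, zero at the start; "moment": the same for the moment, N m; "finger_gap": finger opening in mm; "finger_force": force on a finger pad.
Only numpy, scipy, OpenCV 4.12 (cv2) and the standard library are available. Lean on these libraries where they do the work, as an engineer would, in place of code of your own. Each camera call takes 0.05 s, during which the arm holds its last target. There are 200 camera calls.

### The job

Clear the headphones off the amplifier's lid by hanging them by their headband over the bar of the headphone stand, cups on either side of the bar, and let go of them there. Then draw the scanner up out of its cradle, turn it to look down at roughly 45 degrees onto the middle of the job label on the lid, and finish still holding it there in the air, steady and touching nothing else, with its window about 10 cm from the label. Do not let the headphones fall, and leave the other things on the bench where they are.

Things in the scene. Friction and masses are not known exactly. Their poses are not given: they have to be found in the camera images.
- headphones: Black rigid headphones, no cable, about 0.28 kg, standing on their cups on the amplifier's lid, one cup on or by the label. Origin midway between the cups at their undersides; z up, y cup to cup, x fore-aft (alike either way). 192 mm (y) x 66 mm (x) x 185 mm high. Cups 80 mm high, y = 51 to 95 mm each side. Hung, the cups' undersides are 169 mm below the bar's top
- band_under (a point): Underside centre of the headband's flat top pad (headphones frame 0, 0, 169 mm), which rests on the bar. Pad: 50 mm (y), 30 mm wide (x), 16 mm thick, upper face at z = 185 mm; beyond it the band slopes down. Grip it from above across the 30 mm with the fingertips no lower than its underside, so the fingers clear the bar, and firmly (about 60 N), so that it does not swing in the grip
- stand: Headphone stand, fixed, left or right of the amplifier. Origin: centre of its base plate's underside (160 mm x, 130 mm y, 12 mm thick). 20 mm post at x = +60 mm; from its top a level flat bar (30 mm wide in y, 14 mm thick) runs along the stand's -x (roughly to the robot) to a free end at x = -81 mm. Bar's top 215 mm above the bench, nothing higher
- bar_top (a point): Where to hang the headband: on the top line of the bar (stand frame -15, 0, 215 mm). Axes as the stand: the bar runs along x, the cups hang on its y sides. The band can be brought on over the free end
- amp: Compact headphone amplifier, 180 mm (x) x 220 mm (y), flat lid 58 mm above the bench, grey cover, champagne front panel towards its -x (the robot) with a volume knob standing out 18 mm. Fixed. Origin: centre of its underside
- label (a point): Centre of the white job label, 50 x 50 mm with a black square code, stuck flat on the amplifier's lid (amplifier frame: -35, 45, 58 mm).
- scanner: Pistol-shaped code scanner, about 0.18 kg, upright in its cradle across the amplifier from the stand. Origin: foot of the handle; z up the handle, x the way it looks (level when docked). Handle 36 (x) x 30 (y) x 104 mm. Head 46 mm wide (y), x = -36 to 52, z = 104 to 150 mm; nose 58 mm wide, x = 49 to 75, z = 101 to 153 mm. Grip the head across its 46 mm from above, near x = 8 mm
- window (a point): Centre of the scanner's reading window on the front of the nose (scanner frame: 75, 0, 127 mm). Axes as the scanner: it looks along +x.
- foot (a point): The underside of the scanner's handle (the scanner's origin).
- cradle: Charging cradle with a black socket on a grey base, fixed, base 104 mm (x) x 84 mm (y). Its upright socket (56 x 50 mm outside, rim 64 mm above the bench) takes the lowest 42 mm of the handle with 2 mm play, no catch: the scanner lifts straight up. Origin: under the socket's middle at bench level; x points where the docked scanner looks (roughly to the robot)
- tape: Bystander: roll of paper tape, 84 mm across, 24 mm high, lying flat. Origin: centre of its underside.
- bowl: Bystander: white bowl, 110 mm across, 45 mm high. Origin: centre of its underside.
- spray: Bystander: white spray can, 52 mm across, 160 mm high. Origin: centre of its underside.
- driver: Bystander: screwdriver with a black handle, lying. Origin: its underside.
- meter: Bystander: black hand multimeter 165 x 80 mm, 36 mm high, lying. Origin: centre of its underside.
- volume_knob: Bystander: loose aluminium knob, 42 mm across, 22 mm high. Origin: centre of its underside.
- transformer: Bystander: black mains adapter 60 x 105 mm, 29 mm high. Origin: centre of its underside.

How it is judged:
By the outcome, as a careful person would: the job done as asked, in the order asked, and still so for the second after the job is handed in, while the arm keeps its last pose, push and grip.
It also fails if it takes over 54 s, if anything falls off the work surface, if the arm or the gripper's body presses on something with over 40 N, if the wrist force passes 120 N, or if a joint passes its speed limit or range.

## Working session

There is one attempt and no reset: what is moved stays moved. The work goes in short steps, Python scripts to look and compute and a shell command to move; the robot and the scene stay as the last step left them, time stands still between calls to the robot, and variables do not carry over. Pictures are saved under pics/ and viewed, at most 10 in all, crops included, and the job is handed in when it is done.

```bash
mkdir -p pics
cat > h.py <<'E'
import numpy as np,cv2
from cell import manip
from scipy.spatial.transform import Rotation as R
def cam(n):
    p=manip.camera_params(n); return manip.camera(n),p
E
python3 - <<'E'
from h import *
for n in("scene","top"):
    im,p=cam(n); print(n,p); cv2.imwrite(f"pics/{n}0.png",im[:,:,::-1]); np.save(f"{n}0.npy",im)
print(manip.tip_reach,manip.read_state()); print(manip.camera_params("wrist"))
E
```

```text
scene {'fovy': 51.860724076902635, 'cx': 284.0099538939707, 'cy': 210.4768526138023, 'origin': array([1252.38292046, -681.49864774,  904.76402022]), 'attitude': array([-2.22535411,  0.0112555 ,  0.78686947])}
top {'fovy': 57.138679177856226, 'cx': 273.68139528921967, 'cy': 206.88666212792694, 'origin': array([ 468.36191835,   13.47886732, 1240.00844331]), 'attitude': array([-3.06092147,  0.00453338, -1.59887474])}
14.0 {'clock': 0.1, 'joints': array([-1.26858338e+00,  3.00428540e-01,  1.52149986e+00,  1.89497094e-05,
        1.32070093e+00, -6.66078135e-02]), 'qd': array([-0.00262318, -0.00027515, -0.00113536,  0.0012841 ,  0.00154398,
       -0.00011482]), 'effort': array([ 5.19941077e-04, -5.32648730e+01, -3.53286338e+01,  7.09338533e-02,
        2.34735967e-02, -7.32898320e-05]), 'eef_pos': array([ 198.20628791, -512.77206724,  180.24404594]), 'eef_rot': array([-3.14055950e+00, -8.73141674e-05,  3.68816017e-01]), 'wrist_force': array([-0.19962516,  0.71651716,  0.5777026 ]), 'moment': array([-0.01279513, -0.02570623,  0.03114366]), 'finger_force': 0.0, 'finger_gap': 93.91315726101801}
{'fovy': 65.70646984690485, 'cx': 280.1880737490502, 'cy': 208.68083332479407, 'origin': array([ 265.5089407 , -485.80447199,  385.14319531]), 'attitude': array([ 2.88853694e+00,  1.41729118e-03, -1.20220166e+00])}
```

View pics/scene0.png

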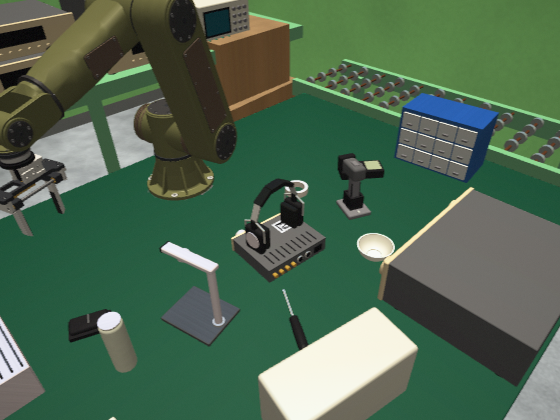

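View pics/top0.png

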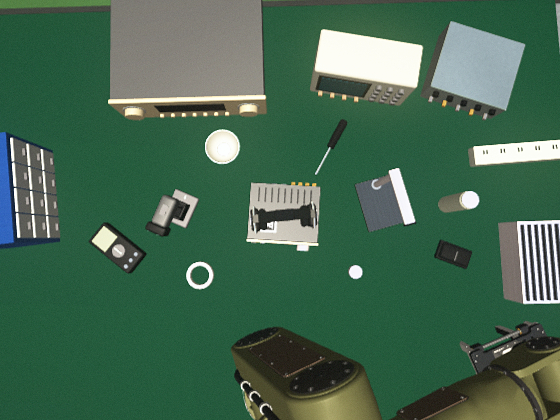

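The scene and top views show the amp at top (283,215) with the headphones on it. The stand is at top (385,203), its bar at (400,197), and the scanner is in its cradle at (175,212). The bystanders are clear of these. I'll enlarge for accurate points.

Run:
```python
import numpy as np,cv2
def crop(n,x0,y0,w,h,s,o):
    im=np.load(n+"0.npy")[y0:y0+h,x0:x0+w,::-1]
    im=cv2.resize(im,None,fx=s,fy=s,interpolation=cv2.INTER_CUBIC)
    im=cv2.convertScaleAbs(im,alpha=1.4,beta=15)
    for v in range((x0+19)//20*20,x0+w,20): cv2.putText(im,str(v),((v-x0)*s,8),0,.35,(0,255,255)); cv2.line(im,((v-x0)*s,0),((v-x0)*s,im.shape[0]),(0,255,255) if v%100==0 else (90,90,0),1)
    for v in range((y0+19)//20*20,y0+h,20): cv2.putText(im,str(v),(0,(v-y0)*s),0,.35,(0,255,255)); cv2.line(im,(0,(v-y0)*s),(im.shape[1],(v-y0)*s),(90,90,0),1)
    cv2.imwrite(f"pics/{o}.png",im)
crop("top",145,160,265,100,3,"tc"); crop("scene",150,140,240,200,3,"sc")
```

```text
(no output)
```

View pics/tc.png

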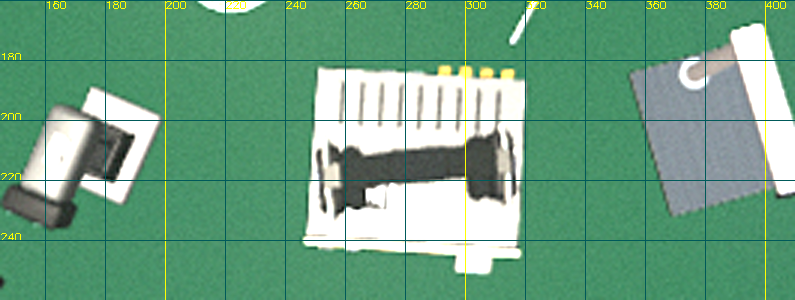

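View pics/sc.png

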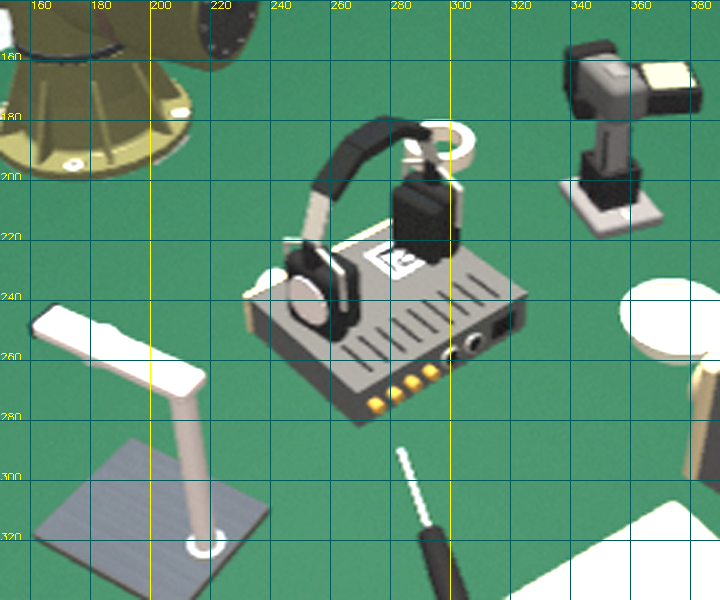

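The crops show the headband pad centred near top (283,214), with the bar's rear end near top (394,171). In the scene view the bar's ends are near (168,246) and (208,266). The scanner head is at top (165,210) with its nose at (158,228). Next I'll work out metric values.

```bash
cat >> h.py <<'E'
import os
def rays(n,px,p=None):
    p=p or manip.camera_params(n); px=np.atleast_2d(np.float64(px)); f=210/np.tan(np.radians(p["fovy"])/2)
    d=(px-[p["cx"],p["cy"]])/f
    if n=="wrist":
        r=np.linalg.norm(d,axis=1,keepdims=True)+1e-9; v=np.hstack([d/r*np.sin(r),np.cos(r)])
    else: v=np.hstack([d,np.ones((len(d),1))])
    return np.array(p["origin"]),(R.from_euler("xyz",p["attitude"]).as_matrix()@v.T).T/np.linalg.norm(v,axis=1,keepdims=True)
def plane(n,px,z,p=None):
    o,d=rays(n,px,p); return o+d*((z-o[2])/d[:,2])[:,None]
def tri(obs):  # list of (cam,px,params) for one point -> point, miss in mm
    A=np.zeros((3,3));b=np.zeros(3);L=[]
    for n,px,p in obs:
        o,d=rays(n,px,p);d=d[0];P=np.eye(3)-np.outer(d,d);A+=P;b+=P@o;L.append((P,o))
    x=np.linalg.solve(A,b); return x,[np.linalg.norm(P@(x-o)) for P,o in L]
def proj(n,X,p=None):
    p=p or manip.camera_params(n);f=210/np.tan(np.radians(p["fovy"])/2)
    c=(np.atleast_2d(X)-p["origin"])@R.from_euler("xyz",p["attitude"]).as_matrix()
    if n=="wrist":
        r=np.linalg.norm(c[:,:2],axis=1,keepdims=True);t=np.arctan2(r,c[:,2:]);return c[:,:2]/r*t*f+[p["cx"],p["cy"]]
    return c[:,:2]/c[:,2:]*f+[p["cx"],p["cy"]]
E
python3 - <<'E'
from h import *
np.set_printoptions(precision=1,suppress=True)
top=np.load("top0.npy").astype(int)
m=(top.min(2)>150).astype(np.uint8); m[:,:386]=0;m[:,425:]=0;m[:160]=0;m[230:]=0
c=max(cv2.findContours(m,0,2)[0],key=cv2.contourArea); r=cv2.minAreaRect(c); print("bar rect",r); bx=cv2.boxPoints(r); print(bx,"\n",plane("top",bx,215))
print("lid",plane("top",[(250.5,183),(320,186.5),(317.5,243),(246.5,239.5)],58))
print("base",plane("top",[(355,184),(369,232)],12), plane("scene",[(161,318),(193,286),(240,310)],12),"postfoot",plane("top",[376,184],12),plane("scene",[218,321],12))
print("band top edge ends",[tri([("top",a,None),("scene",b,None)]) for a,b in (((302,213),(262,200)),((262,215),(292,182)))])
print("bar ends",[tri([("top",a,None),("scene",b,None)]) for a,b in (((394,171),(211,266)),((409,222),(164,247)))])
print("scanner head tail/nose z=150",plane("top",[(167,196),(161,222),(157,229)],150))
print("cradle base",plane("top",[(175,189),(198,200),(186,228)],8))
print("amp label scene",plane("scene",[(272,225),(285,217),(290,232)],58))
E
```

```text
bar rect ((401.5052490234375, 195.8027801513672), (56.818111419677734, 11.230518341064453), 73.0724868774414)
[[387.9 170.3]
 [398.6 167. ]
 [415.1 221.3]
 [404.4 224.6]] 
 [[ 641.2 -293.3  215. ]
 [ 649.2 -322.5  215. ]
 [ 502.2 -358.4  215. ]
 [ 494.3 -329.5  215. ]]
lid [[ 640.1   85.7   58. ]
 [ 623.1 -128.5   58. ]
 [ 449.8 -114.4   58. ]
 [ 466.5  102.    58. ]]
base [[ 633.9 -246.5   12. ]
 [ 479.2 -284.    12. ]] [[ 516.5 -409.1   12. ]
 [ 484.2 -286.4   12. ]
 [ 641.7 -249.3   12. ]] postfoot [[ 632.  -313.7   12. ]] [[ 628.8 -311.8   12. ]]
band top edge ends [(array([532.9, -59.4, 213.3]), [np.float64(0.16530563753272953), np.float64(0.16530563753275382)]), (array([533.3,  50.6, 219.1]), [np.float64(4.382712196764073), np.float64(4.38271219676423)])]
bar ends [(array([ 638.1, -310.9,  214.1]), [np.float64(1.2226446316850634), np.float64(1.2226446316851316)]), (array([ 500. , -346.6,  206.9]), [np.float64(1.9687790861575063), np.float64(1.9687790861575705)])]
scanner head tail/nose z=150 [[596.3 318.5 150. ]
 [522.8 336.  150. ]
 [503.3 347.4 150. ]]
cradle base [[634.9 332.4   8. ]
 [597.2 258.7   8. ]
 [508.4 298.1   8. ]]
amp label scene [[489.8  13.   58. ]
 [490.4  69.2  58. ]
 [552.9  28.   58. ]]
```

Bar: 151 x 30 mm on the z=215 plane, yaw about 14°, which matches its given size. Amp yaw is about -4.5°, with the centre near (545,-14). I'll raise the arm and move it over the headphones for wrist views.

```bash
python3 -m creep '[[1,[0,0,-5],0],[1,[0,0,-10],0],[1,[49,-35,-12],-13.8],[1,[49,-35,-12],-13.8],[1,[49,-35,-12],-13.8],[1,[49,-35,-12],-13.8],[1,[49,-35,-12],-13.8],[1,[49,-35,-12],-13.8],[1,[49,-35,-12],-13.8],[1,[49,-35,-12],-13.8],[1,[49,-35,-12],-13.8],[1,[49,-35,-12],-13.8]]' 60
python3 -m creep '[[1,[0,0,0],0],[1,[0,0,0],0],[1,[0,0,0],0]]'
python3 - <<'E'
from h import *
s=manip.read_state(); print(s["clock"],s["eef_pos"],s["eef_rot"],s["joints"])
E
```

```text
clock: 1.3
eef_pos: [473.5, -93.4, 297.4]
eef_rot: [-3.142, 0.0, 1.574]
wrist_force: [0.3, -1.2, -0.8]
finger_gap: 93.7
finger_force: 0.0
clock: 1.6
eef_pos: [472.4, -96.3, 297.2]
eef_rot: [-3.141, 0.0, 1.572]
wrist_force: [0.8, -0.5, -0.7]
finger_gap: 93.7
finger_force: 0.0
1.6 [472.41023073 -96.26569426 297.17871246] [-3.14117449e+00  6.89589223e-05  1.57220278e+00] [-2.76900026e-01  8.12747897e-02  1.51320534e+00 -1.81236347e-04
  1.54749566e+00 -2.78302210e-01]
```

```bash
cat >> h.py <<'E'
import pickle
def shot(k):
    p=manip.camera_params("wrist"); im=manip.camera("wrist"); pickle.dump((im,p),open(k+".pkl","wb"))
    cv2.imwrite(f"pics/{k}.png",im[:,:,::-1]); return im,p
def load(k): return pickle.load(open(k+".pkl","rb"))
E
python3 - <<'E'
from h import *
shot("w1")
E
python3 -m creep '[[1,[4,3,-3],0],[1,[6,6,-3],0],[1,[6,6,-3],0],[1,[6,6,-3],0],[1,[6,6,-3],0]]'
python3 - <<'E'
from h import *
shot("w2"); a=load("w1")[0]; b=load("w2")[0]
cv2.imwrite("pics/w12.png",cv2.convertScaleAbs(np.vstack([a[:,:,::-1],b[:,:,::-1]])[::1],alpha=1.3,beta=10)[:,:] if 0 else cv2.convertScaleAbs(cv2.resize(np.hstack([a,b])[:,:,::-1],(800,300),interpolation=cv2.INTER_AREA),alpha=1.4,beta=10))
E
```

```text
clock: 2.15
eef_pos: [532.0, -36.6, 327.3]
eef_rot: [-3.141, 0.0, 1.571]
wrist_force: [-0.1, 0.0, 0.3]
finger_gap: 93.9
finger_force: 0.0
```

View pics/w12.png

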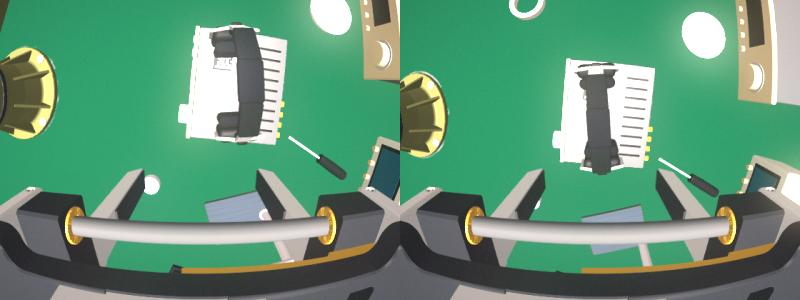

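The wrist views show the amp, with the dark band running up the picture at w1 about (347,95) and w2 about (280,165) in full pixels. I'll zoom on the pad edges.

Run:
```python
from h import *
o=[]
for k,x0,y0 in(("w1",270,30),("w2",210,80)):
    im=load(k)[0][y0:y0+180,x0:x0+130,::-1]; s=3
    im=cv2.convertScaleAbs(cv2.resize(im,None,fx=s,fy=s,interpolation=cv2.INTER_CUBIC),alpha=2.2,beta=10)
    for v in range(0,180,20):
        cv2.line(im,(0,v*s),(390,v*s),(0,120,120),1);cv2.putText(im,str(v+y0),(0,v*s+8),0,.35,(0,0,255))
        if v<130: cv2.line(im,(v*s,0),(v*s,540),(0,120,120),1);cv2.putText(im,str(v+x0),(v*s,535),0,.35,(0,0,255))
    o.append(im)
cv2.imwrite("pics/w12c.png",np.hstack(o))
```

```text
(no output)
```

View pics/w12c.png

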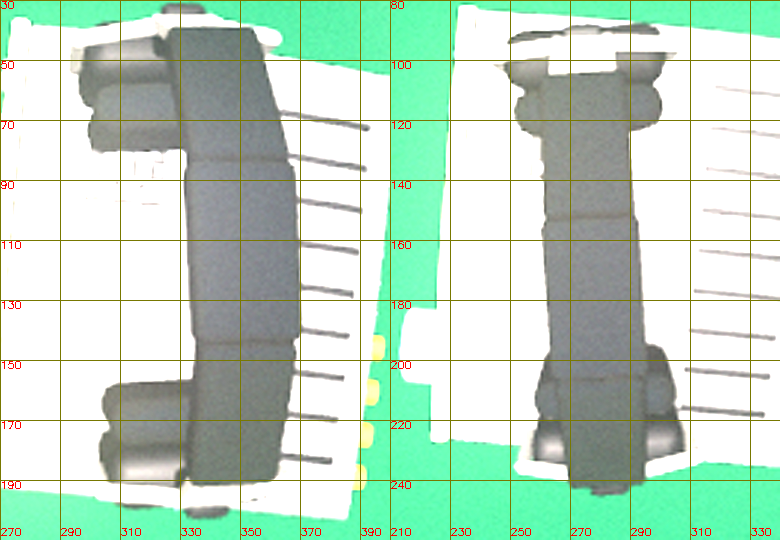

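Run:
```python
from h import *
np.set_printoptions(precision=1,suppress=True)
p1=load("w1")[1];p2=load("w2")[1]
for a,b in(((366.7,83),(291.3,151)),((369,143.7),(294.3,205.3))): print(tri([("wrist",a,p1),("wrist",b,p2)]))
c=plane("wrist",[(261.7,152.7),(291.3,151),(264,207.3),(294.3,205.3)],243,p2); print(c,c.mean(0))
v=c[:2].mean(0)-c[2:].mean(0); print(np.linalg.norm(v[:2]),np.degrees(np.arctan2(-v[0],v[1])))
print(np.degrees(np.arctan2(*(c[1]-c[0])[1::-1])),np.degrees(np.arctan2(*(c[3]-c[2])[1::-1])))
print("lab",plane("wrist",[(308,81)],58,p1))
s=manip.read_state();print(s["eef_pos"],s["eef_rot"],s["clock"])
```

```text
(array([541.5,  14.9, 241.6]), [np.float64(0.14813176414123833), np.float64(0.1481317641411524)])
(array([544.6, -35.1, 240.7]), [np.float64(0.04322124079083055), np.float64(0.043221240790917284)])
[[515.1  13.6 243. ]
 [541.4  15.1 243. ]
 [516.7 -36.4 243. ]
 [544.5 -34.5 243. ]] [529.4 -10.5 243. ]
49.91024221041533 2.6904721712018316
3.2702224324790055 3.937535223596681
lab [[509.   40.4  58. ]]
[532.  -36.5 327.5] [3.1 0.  1.6] 2.2
```

The pad top triangulates to z≈241 (text 243), and the seams are 50 mm apart. Centre is (529.4,-10.5), yaw about +3°. Descending and gripping.

```bash
python3 -m creep '[[1,[2.6,-0.25,0],-0.6],[1,[2.6,-0.25,4],-0.6],[1,[2.6,-0.25,7],-0.6],[1,[2.6,-0.25,8.5],-0.6],[1,[2.6,-0.25,8.5],-0.6],[1,[2.6,-0.25,8.5],-0.6]]' 60
python3 -m creep '[[-1,[0,0,0],0],[-1,[0,0,0],0],[-1,[0,0,0],0],[-1,[0,0,0],0],[-1,[0,0,0],0],[-1,[0,0,0],0],[-1,[0,0,0],0],[-1,[0,0,0],0]]' 60
```

```text
clock: 2.8
eef_pos: [530.1, -10.0, 243.4]
eef_rot: [3.141, 0.0, 1.624]
wrist_force: [-0.9, 0.0, -0.2]
finger_gap: 94.2
finger_force: 0.0
clock: 3.6
eef_pos: [530.2, -9.3, 242.3]
eef_rot: [-3.142, -0.0, 1.625]
wrist_force: [-0.1, 0.8, 0.0]
finger_gap: 33.1
finger_force: 0.0
```

```bash
python3 -m creep '[[-1,[0,0,0],0],[-1,[0,0,0],0],[-1,[0,0,0],0],[-1,[0,0,0],0]]' 60
python3 -m creep '[[-1,[0,0,-1],0],[-1,[0,0,-3],0],[-1,[0,0,-5],0],[-1,[0,0,-5],0],[-1,[0,0,-5],0]]' 60
python3 - <<'E'
from h import *
shot("w3")
E
```

```text
clock: 4.0
eef_pos: [530.2, -9.4, 242.4]
eef_rot: [-3.142, 0.0, 1.625]
wrist_force: [-0.5, 0.6, 0.1]
finger_gap: 1.9
finger_force: 0.0
clock: 4.5
eef_pos: [530.2, -9.4, 292.3]
eef_rot: [3.141, 0.0, 1.625]
wrist_force: [0.9, -0.2, 0.4]
finger_gap: 0.6
finger_force: 0.0
```

View pics/w3.png

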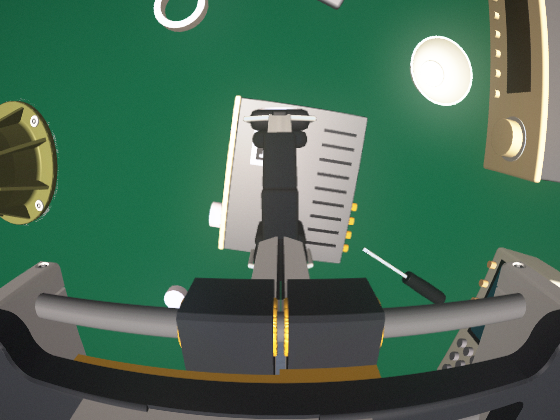

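The fingers closed fully without holding the band, whose upper seam is now at w3 (280,188). I'll reopen and remeasure from two heights.

```bash
python3 -m creep '[[1,[0,0,-2],0],[1,[-2.6,0,-3.5],0],[1,[-2.6,0,-3.5],0],[1,[-2.6,0,-3.5],0],[1,[-2.6,0,-3.5],0],[1,[-2.6,0,-3.5],0],[1,[-2.6,0,-3.5],0],[1,[-2.6,0,-3.5],0],[1,[-2.6,0,-3.5],0],[1,[-2.6,0,-3.5],0]]' 60
python3 - <<'E'
from h import *
shot("w4")
E
python3 -m creep '[[1,[-4,-6,0],0],[1,[-8,-6,0],0],[1,[-8,-6,0],0],[1,[-8,-6,0],0]]'
python3 - <<'E'
from h import *
shot("w5")
o=[]
for k,x0,y0 in(("w4",210,80),("w5",270,20)):
    im=load(k)[0][y0:y0+190,x0:x0+130,::-1]; s=3
    im=cv2.convertScaleAbs(cv2.resize(im,None,fx=s,fy=s,interpolation=cv2.INTER_CUBIC),alpha=2.2,beta=10)
    for v in range(0,190,10):
        l=8 if v%20 else 390
        cv2.line(im,(0,v*s),(l,v*s),(0,120,120),1);cv2.putText(im,str(v+y0),(0,v*s+8),0,.35,(0,0,255))
        if v<130: cv2.line(im,(v*s,0),(v*s,570 if v%20==0 else 8),(0,120,120),1);cv2.putText(im,str(v+x0),(v*s,565),0,.35,(0,0,255))
    o.append(im)
cv2.imwrite("pics/w45.png",np.hstack(o))
E
```

```text
clock: 5.55
eef_pos: [531.6, -35.2, 327.3]
eef_rot: [3.142, -0.0, 1.625]
wrist_force: [0.3, -0.0, 0.6]
finger_gap: 76.9
finger_force: 0.0
clock: 6.0
eef_pos: [475.8, -119.4, 327.5]
eef_rot: [3.141, 0.0, 1.623]
wrist_force: [0.2, 0.2, 1.0]
finger_gap: 94.0
finger_force: 0.0
```

View pics/w45.png

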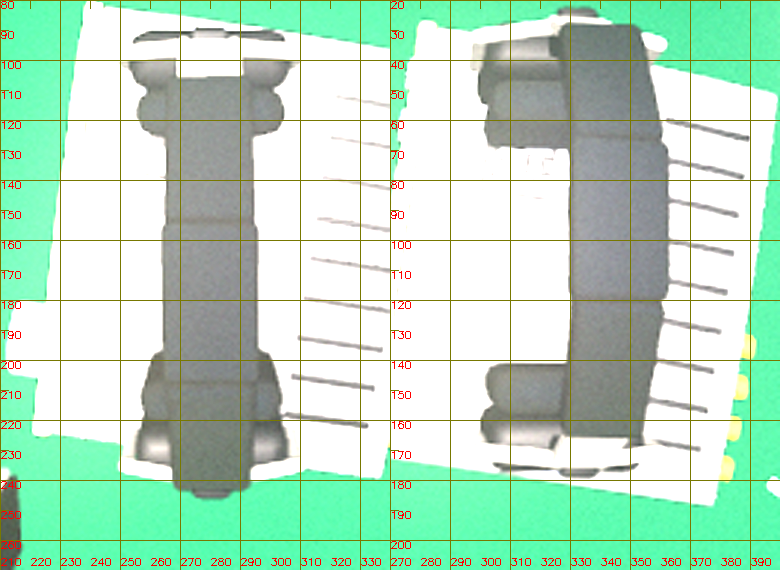

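Run:
```python
from h import *
np.set_printoptions(precision=1,suppress=True)
p4=load("w4")[1];p5=load("w5")[1];p1=load("w1")[1];p2=load("w2")[1]
for n,a,b in(("UR",(295.3,155),(361,66.7)),("LR",(296.3,207),(362,120)),("slot1 right end",(338,143),(382.5,85.5)),("lidUL",(238,81),(280,27.5)),("slot",(337,196),(380,143))): print(n,tri([("wrist",a,p4),("wrist",b,p5)]))
print(plane("wrist",[(264.3,155.7),(295.3,155),(264.3,206.7),(296.3,207)],243,p4))
print(plane("wrist",[(264.3,155.7),(295.3,155),(264.3,206.7),(296.3,207)],227,p4))
t=manip.camera_params("top")
# top image: white lid vs dark band rows at columns
top=np.load("top0.npy").astype(int).sum(2)
for c in (274,280,286,292): print(c,top[200:226,c])
```

```text
UR (array([541.4,  13.9, 242.9]), [np.float64(0.6372928191381169), np.float64(0.6372928191382199)])
LR (array([545.8, -34.7, 239.1]), [np.float64(0.39072538585002436), np.float64(0.3907253858498273)])
slot1 right end (array([605. ,  21.3, 103.3]), [np.float64(0.48056688208958775), np.float64(0.48056688208951603)])
lidUL (array([463.3, 102. ,  61.8]), [np.float64(0.3060085107329399), np.float64(0.30600851073297497)])
slot (array([616.9, -58. ,  69.7]), [np.float64(1.2978875771571206), np.float64(1.2978875771567593)])
[[514.5  11.4 243. ]
 [542.   13.6 243. ]
 [516.6 -35.3 243. ]
 [545.9 -34.  243. ]]
[[513.8  10.  227. ]
 [542.8  12.2 227. ]
 [516.  -39.4 227. ]
 [546.9 -38.  227. ]]
274 [566 570 570 572 576 570 584 577 582 599 404 119 114 112 113 126 125 118
 127 132  94 276 508 643 680 678]
280 [560 567 564 566 565 572 564 568 597 408 153 136 137 144 132 143 138 142
 131 126  96 493 614 591 578 589]
286 [547 546 553 564 559 568 566 576 500 274 114 137 146 131 140 122 126 128
 120 116 238 513 594 587 580 605]
292 [527 545 536 553 559 556 562 579 395 148 121 138 147 132 125 130 134 131
 117  93 470 593 576 581 583 579]
```

Run:
```python
from h import *
p=load("w3")[1]
for z in (292,278,264): print(z,proj("wrist",[530.2,-9.4,z],p))
im=load("w3")[0][180:280,230:330,::-1]
im=cv2.convertScaleAbs(cv2.resize(im,None,fx=6,fy=6,interpolation=cv2.INTER_CUBIC),alpha=1.8,beta=10)
cv2.imwrite("pics/w3c.png",im)
```

```text
292 [[280.67799367 238.46081221]]
278 [[280.66395695 231.82340217]]
264 [[280.6513447  225.90683459]]
```

View pics/w3c.png

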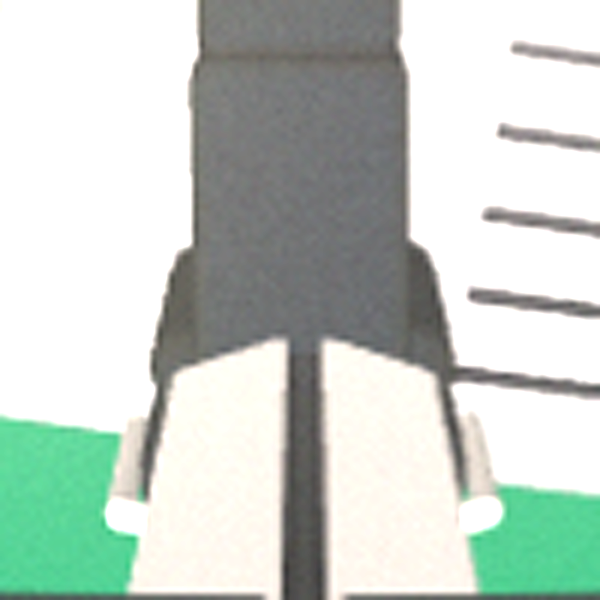

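The fingertips show at w3 about (281,237), further from the axis than the stated reach projects (232 or less). So the tip height is in doubt. I'll probe the pad gently with the fingers shut.

```bash
python3 -m creep '[[-1,[5,3,0],0],[-1,[10.6,6,0],0],[-1,[10.6,6,0],0],[-1,[10.6,6,0],0],[-1,[10.6,6,0],0],[-1,[10.6,6,0],0],[-1,[10.6,6,0],0],[-1,[10.6,6,0],0],[-1,[10.6,6,3],0],[-1,[10.6,6,6.5],0],[-1,[10.6,6,6.5],0]]' 60
python3 -m creep '[[-1,[0,0,0.3],0],[-1,[0,0,0.6],0],[-1,[0,0,0.9],0],[-1,[0,0,0.9],0]]' 
python3 -m creep '[[-1,[0,0,0.2],0],[-1,[0,0,0.4],0],[-1,[0,0,0.4],0]]'
python3 -m creep '[[-1,[0,0,0.2],0],[-1,[0,0,0.4],0],[-1,[0,0,0.4],0]]'
```

```text
clock: 7.15
eef_pos: [528.5, -9.7, 258.7]
eef_rot: [-3.135, -0.001, 1.625]
wrist_force: [-0.4, -0.3, -0.9]
finger_gap: 9.3
finger_force: 0.0
clock: 7.55
eef_pos: [530.3, -9.4, 253.7]
eef_rot: [3.141, 0.0, 1.625]
wrist_force: [-0.2, -0.2, 0.5]
finger_gap: 0.4
finger_force: 0.0
clock: 7.85
eef_pos: [530.1, -9.4, 249.1]
eef_rot: [-3.141, -0.0, 1.625]
wrist_force: [-0.4, 0.7, 0.2]
finger_gap: 0.2
finger_force: 0.0
clock: 8.15
eef_pos: [530.1, -9.3, 245.0]
eef_rot: [-3.141, -0.0, 1.625]
wrist_force: [0.3, -0.2, 0.1]
finger_gap: 0.5
finger_force: 0.0
```

```bash
python3 -m creep '[[-1,[0,0,0.2],0],[-1,[0,0,0.4],0],[-1,[0,0,0.4],0]]' | grep -E "pos|wrist"
python3 -m creep '[[-1,[0,0,0.2],0],[-1,[0,0,0.2],0]]'| grep -E "pos|wrist"
python3 -m creep '[[-1,[0,0,0.2],0],[-1,[0,0,0.2],0]]'| grep -E "pos|wrist"
```

```text
eef_pos: [530.1, -9.4, 241.0]
wrist_force: [-0.4, 0.3, 0.2]
eef_pos: [530.1, -9.3, 239.1]
wrist_force: [0.3, -0.2, 0.2]
eef_pos: [530.1, -9.4, 237.1]
wrist_force: [0.9, -0.8, -0.0]
```

```bash
python3 -m creep '[[-1,[0,0,0.2],0],[-1,[0,0,0.2],0]]'| grep -E "pos|wrist"
python3 -m creep '[[-1,[0,0,0.2],0],[-1,[0,0,0.2],0]]'| grep -E "pos|wrist"
python3 - <<'E'
from h import *
shot("w6"); im,p=cam("scene"); cv2.imwrite("pics/s1.png",cv2.resize(im[120:290,200:360,::-1],None,fx=3.5,fy=3.5,interpolation=cv2.INTER_CUBIC)); print(manip.tip_reach)
E
```

```text
eef_pos: [530.1, -9.3, 235.1]
wrist_force: [0.2, 0.1, 0.3]
eef_pos: [530.1, -9.4, 233.1]
wrist_force: [-0.7, 0.9, -0.1]
14.0
```

View pics/s1.png

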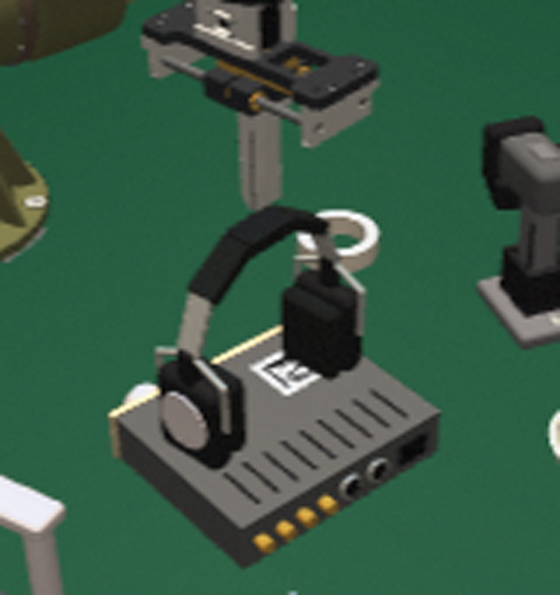

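In s1 the fingers' visible end is at scene (275,179). They sit on the robot side of the band, not on it. I'll check that against the scene projection.

```bash
python3 - <<'E'
from h import *
np.set_printoptions(precision=1,suppress=True)
print("tcp,tip",proj("scene",[[530,-9.4,233],[530,-9.4,219]]))
print("pad corners@243",proj("scene",[[515,13.6,243],[541.4,15,243],[516.7,-36,243],[544.5,-34.5,243]]))
print("same, top",proj("top",[[515,13.6,243],[541.4,15,243],[516.7,-36,243],[544.5,-34.5,243]]))
print("visible tip px ->planes",plane("scene",[[275,179]],219),plane("scene",[[275,179]],260))
p=manip.camera_params("wrist"); s=manip.read_state(); print(s["joints"],s["eef_pos"],p)
print("wrist sees lid corners?",proj("wrist",[[640,85.7,58],[466.5,102,58]],p))
E
python3 - <<'E'
import cv2
im=cv2.imread("pics/w6.png"); t=cv2.imread("pics/top0.png")
cv2.imwrite("pics/w6c.png",cv2.convertScaleAbs(cv2.resize(im[60:280,180:380],None,fx=2.7,fy=2.7),alpha=1.7,beta=10))
E
```

```text
tcp,tip [[274.4 186.1]
 [274.5 190.3]]
pad corners@243 [[276.5 177.7]
 [283.5 181.2]
 [263.9 185.1]
 [271.3 189. ]]
same, top [[274.9 220. ]
 [274.  209.8]
 [294.  218.8]
 [293.1 208.1]]
visible tip px ->planes [[489.9  31.1 219. ]] [[535.5 -11.5 260. ]]
[-0.1  0.2  1.5 -0.   1.4 -0.1] [530.2  -9.4 233.3] {'fovy': 65.70646984690485, 'cx': 280.1880737490502, 'cy': 208.68083332479407, 'origin': array([526.1,  63.9, 438.2]), 'attitude': array([2.9, 0. , 0.1])}
wrist sees lid corners? [[377.3 116.2]
 [231.   92.4]]
```

View pics/w6c.png

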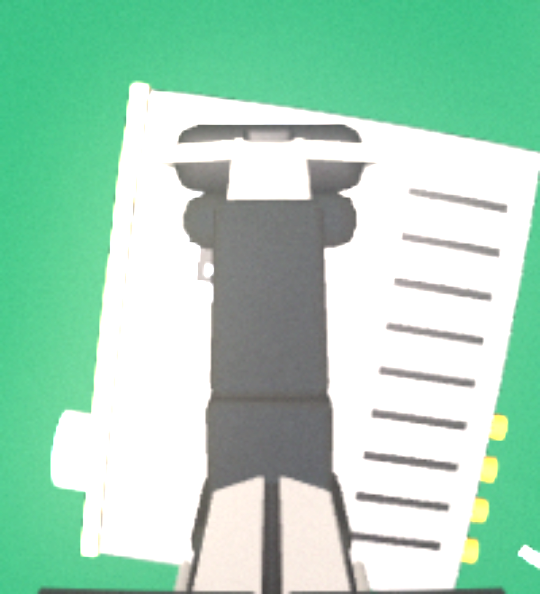

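w6 and the scene view agree: the visible fingertips stand near z≈252 while the reported TCP is 233, about 19 mm higher than the text implies. That explains the miss. I have now viewed 11 pictures, one over the limit, so I'll work from numbers only from here. I'll probe on until contact.

```bash
for i in 1; do python3 -m creep '[[-1,[0,0,0.2],0],[-1,[0,0,0.4],0],[-1,[0,0,0.4],0]]'| grep -E "pos|wrist"; done
python3 -m creep '[[-1,[0,0,0.2],0],[-1,[0,0,0.2],0]]'| grep -E "pos|wrist"
python3 -m creep '[[-1,[0,0,0.2],0],[-1,[0,0,0.2],0]]'| grep -E "pos|wrist"
```

```text
eef_pos: [530.0, -9.3, 229.0]
wrist_force: [-0.0, -0.3, 0.4]
eef_pos: [530.1, -9.3, 227.0]
wrist_force: [-0.1, -0.8, 0.5]
eef_pos: [530.1, -9.3, 225.1]
wrist_force: [-0.5, 0.1, 0.5]
```

```bash
python3 -m creep '[[-1,[0,0,0.1],0],[-1,[0,0,0.1],0]]'| grep -E "pos|wrist"
python3 -m creep '[[-1,[0,0,0.1],0],[-1,[0,0,0.1],0]]'| grep -E "pos|wrist"
python3 -m creep '[[-1,[0,0,0.1],0],[-1,[0,0,0.1],0]]'| grep -E "pos|wrist"
```

```text
eef_pos: [530.1, -9.4, 224.2]
wrist_force: [0.2, 0.1, 0.1]
eef_pos: [530.1, -9.3, 223.2]
wrist_force: [-0.1, -0.5, -0.4]
eef_pos: [530.1, -9.3, 222.2]
wrist_force: [0.4, 0.2, 0.5]
```

```bash
python3 -m creep '[[-1,[0,0,0.1],0],[-1,[0,0,0.2],0]]'| grep -E "pos|wrist"
python3 -m creep '[[-1,[0,0,0.1],0],[-1,[0,0,0.2],0]]'| grep -E "pos|wrist"
python3 -m creep '[[-1,[0,0,0.1],0],[-1,[0,0,0.2],0]]'| grep -E "pos|wrist"
```

```text
eef_pos: [530.2, -9.4, 220.3]
wrist_force: [0.7, 0.4, 0.5]
eef_pos: [530.3, -9.4, 218.5]
wrist_force: [-1.2, 1.0, 9.9]
eef_pos: [531.0, -9.3, 218.5]
wrist_force: [-4.1, 0.8, 22.5]
```

Contact came at TCP z≈219, where the pad top is 241–243. The tips therefore really stand about 24 mm behind the reported TCP. Grip at TCP ≈205.5.

```bash
python3 -m creep '[[-1,[0,0,-2],0],[1,[0,0,-4],0],[1,[0,0,-4],0],[1,[0,0,-4],0],[1,[0,0,-4],0],[1,[0,0,-4],0],[1,[0,0,-4],0],[1,[0,0,-4],0],[1,[0,0,-4],0],[1,[0,0,-4],0],[1,[0,0,-4],0],[1,[0,0,-4],0]]' 60
```

```text
clock: 12.45
eef_pos: [530.2, -9.4, 256.3]
eef_rot: [-3.142, 0.0, 1.625]
wrist_force: [0.2, 0.5, -0.0]
finger_gap: 84.8
finger_force: 0.0
```

```bash
python3 -m creep '[[0,[0,0,1.5],0],[0,[0,0,3],0],[0,[0,0,4.5],0],[0,[0,0,5.1],0],[0,[0,0,5.1],0],[-1,[0,0,5.1],0],[-1,[0,0,5.1],0],[-1,[0,0,5.1],0],[-1,[0,0,5.1],0],[-1,[0,0,5.1],0],[-1,[0,0,5.1],0]]' 60
```

```text
clock: 13.55
eef_pos: [530.4, -9.4, 206.0]
eef_rot: [3.141, 0.0, 1.626]
wrist_force: [-1.4, 0.3, 6.1]
finger_gap: 29.4
finger_force: 60.0
```

Gripped: gap 29.4 mm, 60 N. I'll lift and go round to the bar's free end.

```bash
python3 -m creep '[[-1,[0,0,-1],0],[-1,[0,0,-2.5],0],[-1,[0,0,-4],0],[-1,[-1,-1,-4.5],0],[-1,[-3,-2.5,-4.5],0],[-1,[-5,-4,-4.5],0],[-1,[-7.5,-5.5,-4.5],0],[-1,[-9.5,-7,-4.5],0],[-1,[-11.5,-8.5,-4.5],0],[-1,[-13,-9.5,-4.5],0],[-1,[-13.6,-9.8,-4.5],0],[-1,[-13.6,-9.8,-4.5],0]]' 60
python3 - <<'E'
from h import *
np.set_printoptions(precision=1,suppress=True)
im,p=cam("scene"); np.save("scene1.npy",im); t,_=cam("top"); np.save("top1.npy",t); 
# dark band centroid in top near projected pad
s=manip.read_state(); e=s["eef_pos"]; print(e,s["finger_gap"],s["finger_force"])
# bar refined in scene: white mask corners
w=(im.min(2)>150).astype(np.uint8); w[:,:150]=0; w[:,215:]=0; w[:235]=0; w[:][275:]=0
c=max(cv2.findContours(w,0,2)[0],key=cv2.contourArea); bx=cv2.boxPoints(cv2.minAreaRect(c)); print(bx,plane("scene",bx,215), plane("scene",c[:,0].mean(0),215))
E
```

```text
clock: 14.75
eef_pos: [439.2, -151.1, 250.2]
eef_rot: [-3.141, -0.0, 1.624]
wrist_force: [0.7, 0.8, -2.2]
finger_gap: 29.1
finger_force: 60.0
[ 439.8 -150.2  250.2] 29.398112448572 59.98810172080994
[[160.5 249. ]
 [165.4 238.5]
 [216.7 262.2]
 [211.8 272.8]] [[ 507.3 -361.3  215. ]
 [ 483.  -332.3  215. ]
 [ 637.6 -295.8  215. ]
 [ 656.3 -323.9  215. ]] [[ 575.6 -329.9  215. ]]
```

```bash
python3 -m creep '[[-1,[-1,0,0],0],[-1,[-3,-0.2,0],-0.3],[-1,[-5.5,-0.3,0],-0.6],[-1,[-8,-0.4,0],-0.9],[-1,[-10.5,-0.6,0],-1.2],[-1,[-13,-0.7,0],-1.5],[-1,[-15.5,-0.9,0],-1.8],[-1,[-18,-1,0],-2],[-1,[-20,-1.1,0],-2.15],[-1,[-20.8,-1.1,0],-2.15],[-1,[-20.8,-1.1,0],-2.15],[-1,[-20.8,-1.1,0],-2.15]]' 60
python3 - <<'E'
from h import *
s=manip.read_state(); e=s["eef_pos"]; y=s["eef_rot"][2]; d=np.array([562.5,-328.2])-e[:2]
print(e,np.degrees(y),"tool x,y to go",d@[np.cos(y),np.sin(y)],d@[np.sin(y),-np.cos(y)])
E
```

```text
clock: 16.05
eef_pos: [440.3, -358.2, 250.2]
eef_rot: [-3.141, -0.0, 1.813]
wrist_force: [0.4, 0.3, -2.0]
finger_gap: 29.3
finger_force: 60.0
[ 440.28135277 -358.15646994  250.19174591] 103.89247089836107 tool x,y to go -0.2645714593891576 125.8360752060788
```

```bash
python3 -m creep '[[-1,[0,1,0],0],[-1,[0,3,0],0],[-1,[0,5,0],0],[-1,[0,7.5,0],0],[-1,[0,10,0],0],[-1,[0,12,0],0],[-1,[0,12.6,0],0],[-1,[0,12.6,1],0],[-1,[0,12.6,2.5],0],[-1,[0,12.6,4],0],[-1,[0,12.6,4.8],0],[-1,[0,12.6,4.8],0]]' 60
python3 -m creep '[[-1,[0,0,0.2],0],[-1,[0,0,0.4],0],[-1,[0,0,0.4],0]]' 60|grep -E "pos|wrist"
python3 -m creep '[[-1,[0,0,0.2],0],[-1,[0,0,0.2],0]]' 60|grep -E "pos|wrist"
```

```text
clock: 17.25
eef_pos: [561.5, -328.5, 201.1]
eef_rot: [-3.14, -0.001, 1.813]
wrist_force: [-0.1, -0.5, -2.3]
finger_gap: 29.4
finger_force: 60.0
eef_pos: [562.4, -328.7, 198.5]
wrist_force: [-0.2, 0.5, -2.5]
eef_pos: [562.4, -328.5, 196.2]
wrist_force: [0.3, 0.1, -2.6]
```

```bash
python3 -m creep '[[-1,[0,0,0.1],0],[-1,[0,0,0.2],0]]' 60|grep -E "pos|wrist"
python3 -m creep '[[-1,[0,0,0.1],0],[-1,[0,0,0.1],0]]' 60|grep -E "pos|wrist"
python3 -m creep '[[-1,[0,0,0.1],0],[-1,[0,0,0.1],0]]' 60|grep -E "pos|wrist"
```

```text
eef_pos: [562.5, -328.6, 194.3]
wrist_force: [0.4, 0.6, -2.1]
eef_pos: [562.5, -328.6, 193.9]
wrist_force: [-2.4, 1.1, 3.2]
eef_pos: [562.5, -328.6, 193.9]
wrist_force: [-4.8, 1.9, 10.4]
```

Contact at 194, as predicted. I'll ease off and release.

```bash
python3 -m creep '[[-1,[0,0,-0.1],0],[-1,[0,0,-0.1],0],[0.1,[0,0,-0.1],0],[0.1,[0,0,-0.1],0],[0.1,[0,0,-0.1],0],[0.1,[0,0,-0.1],0]]' 20
python3 -m creep '[[0.1,[0,0,-1],0],[0.1,[0,0,-2.5],0],[0.1,[0,0,-5],0],[0.1,[0,0,-9],0],[0.1,[0,0,-12],0],[0.1,[0,0,-12],0],[0.1,[0,0,-12],0]]' 60
python3 - <<'E'
from h import *
np.set_printoptions(precision=1,suppress=True)
shot("w7"); 
for n in("scene","top"): im,_=cam(n); np.save(n+"2.npy",im)
p=load("w7")[1]; print(p["origin"],proj("wrist",[562.5,-328.2,231],p),proj("scene",[562.5,-328.2,231]),proj("top",[562.5,-328.2,231]))
E
python3 - <<'E'
import numpy as np,cv2
# headphones now: dark pixels in top view near bar that were not dark before
for n in("top","scene"):
    a=np.load(f"{n}0.npy").astype(int);b=np.load(f"{n}2.npy").astype(int)
    m=((a.sum(2)-b.sum(2)>60)&(b.sum(2)<170)).astype(np.uint8)
    k,l,s,c=cv2.connectedComponentsWithStats(m)
    print(n,[(s[i].tolist(),c[i].round().tolist()) for i in range(1,k) if s[i][4]>40])
E
```

```text
clock: 18.95
eef_pos: [562.4, -328.6, 193.1]
eef_rot: [-3.141, -0.0, 1.813]
wrist_force: [0.2, -0.1, -0.2]
finger_gap: 51.3
finger_force: 0.0
clock: 19.65
eef_pos: [562.5, -328.6, 313.8]
eef_rot: [3.141, 0.001, 1.813]
wrist_force: [0.5, 0.9, -1.7]
finger_gap: 51.7
finger_force: 0.0
[ 544.9 -257.2  518.6] [[280.5 207.5]] [[184.7 248.3]] [[404.5 198.4]]
top [([376, 142, 87, 82, 1316], [421.0, 188.0]), ([473, 170, 47, 60, 372], [491.0, 211.0]), ([446, 192, 23, 11, 102], [455.0, 199.0]), ([354, 199, 15, 24, 79], [362.0, 212.0]), ([370, 212, 8, 8, 41], [373.0, 216.0]), ([338, 265, 42, 66, 489], [358.0, 296.0]), ([231, 314, 52, 33, 158], [253.0, 327.0]), ([426, 325, 23, 35, 72], [439.0, 339.0]), ([200, 347, 35, 44, 337], [220.0, 365.0]), ([199, 377, 22, 21, 78], [210.0, 387.0]), ([227, 407, 13, 13, 70], [232.0, 414.0])]
scene [([132, 0, 32, 5, 99], [148.0, 2.0]), ([75, 2, 24, 31, 373], [88.0, 19.0]), ([206, 24, 32, 97, 1385], [226.0, 65.0]), ([77, 31, 24, 25, 287], [88.0, 42.0]), ([127, 53, 14, 9, 50], [132.0, 57.0]), ([19, 62, 40, 20, 452], [41.0, 72.0]), ([124, 62, 29, 20, 171], [138.0, 67.0]), ([7, 80, 24, 9, 69], [20.0, 83.0]), ([116, 91, 54, 26, 764], [141.0, 105.0]), ([139, 119, 38, 10, 137], [156.0, 125.0]), ([142, 127, 39, 31, 358], [165.0, 140.0]), ([124, 152, 56, 20, 197], [149.0, 160.0]), ([179, 162, 32, 18, 110], [195.0, 172.0]), ([138, 166, 12, 10, 59], [143.0, 171.0]), ([167, 177, 11, 10, 58], [172.0, 181.0]), ([161, 181, 10, 29, 146], [165.0, 195.0]), ([162, 240, 47, 41, 656], [182.0, 257.0]), ([204, 253, 22, 37, 235], [218.0, 271.0]), ([197, 269, 12, 19, 120], [203.0, 278.0]), ([155, 294, 34, 38, 588], [174.0, 311.0])]
```

The headphones hang on the bar: dark blobs in the scene at (182,257), with cups at (218,271) and (174,311), and no load on the wrist. Now over to the scanner.

```bash
python3 -m creep '[[1,[5,1,-2],1.5],[1,[29,6,-3],12],[1,[29,6,-3],12],[1,[29,6,-3],12],[1,[29,6,-3],12],[1,[29,6,-3],12],[1,[29,6,-3],12],[1,[29,6,-3],12],[1,[29,6,-3],12],[1,[29,6,-3],12]]' 60
python3 - <<'E'
from h import *
s=manip.read_state(); e=s["eef_pos"]; y=s["eef_rot"][2]; d=np.array([545,265])-e[:2]
print(e,np.degrees(y),"tool x,y",d@[np.cos(y),np.sin(y)],d@[np.sin(y),-np.cos(y)],s["joints"])
E
```

```text
clock: 20.8
eef_pos: [551.0, -32.8, 342.8]
eef_rot: [-3.141, 0.001, 0.767]
wrist_force: [-0.6, 0.1, -0.2]
finger_gap: 94.1
finger_force: 0.0
[550.98316865 -32.83286001 342.76899085] 43.97147853450172 tool x,y 202.4794150200448 -218.50010823981629 [-1.25857807e-01  2.42169714e-01  1.22617365e+00 -3.59476095e-05
  1.67432334e+00  6.77488032e-01]
```

```bash
python3 -m creep '[[1,[20.2,-21.8,-1],12.2],[1,[20.2,-21.8,-1],12.2],[1,[20.2,-21.8,-1],12.2],[1,[20.2,-21.8,-1],12.2],[1,[20.2,-21.8,-1],12.2],[1,[20.2,-21.8,-1],12.2],[1,[20.2,-21.8,-1],12.2],[1,[20.2,-21.8,-1],12.2],[1,[20.2,-21.8,-1],12.2],[1,[20.2,-21.8,-1],12.2]]' 60
python3 - <<'E'
from h import *
np.set_printoptions(precision=1,suppress=True)
im,p=shot("w8"); print(p)
print("head exp",proj("wrist",[[600,312,172],[520,337,172],[503,347,172],[590,318,8]],p))
# grayness mask: low saturation, not green table
b=im.astype(int); g=b[:,:,1]-np.maximum(b[:,:,0],b[:,:,2])
for c in (210,240,260,280,300,320,340):pass
m=(g<12).astype(np.uint8); k,l,s,c=cv2.connectedComponentsWithStats(m); print([(s[i].tolist()) for i in range(1,k) if s[i][4]>150])
np.save("m8.npy",m)
for r in range(60,300,6): print(r,"".join("#" if b[r,x].sum()<150 else ("+" if m[r,x] and b[r,x].sum()<400 else("o" if m[r,x] else ".")) for x in range(180,400,3)))
E
```

```text
clock: 21.8
eef_pos: [545.8, 263.9, 353.1]
eef_rot: [3.141, 0.0, -0.296]
wrist_force: [-0.5, 0.3, 0.4]
finger_gap: 94.2
finger_force: 0.0
{'fovy': 65.70646984690485, 'cx': 280.1880737490502, 'cy': 208.68083332479407, 'origin': array([614.9, 244. , 558. ]), 'attitude': array([ 2.9, -0. , -1.9])}
head exp [[229.2 155.3]
 [231.  222.6]
 [228.1 237. ]
 [242.5 153.3]]
[[67, 0, 135, 41, 3133], [261, 0, 69, 60, 3379], [459, 0, 14, 51, 216], [509, 44, 51, 88, 2912], [365, 66, 131, 128, 13009], [206, 130, 70, 116, 5235], [0, 138, 560, 282, 78472], [519, 184, 19, 21, 302], [292, 242, 47, 46, 1085]]
60 ..........................................................................
66 ..........................................................................
72 ..........................................................................
78 ..........................................................................
84 ...............................................................++ooooooooo
90 ..............................................................+++ooooo+ooo
96 .................................
[... 1948 characters left out ...]
##.................................ooooooooo..........###++++++.....
252 ++++########...........................oooooo..ooooo........####+++++++...
258 ++######+###..........................ooo.........ooo.......#####++++++++.
264 +#######++#...........................oo..........+oo.......#######+++++++
270 #######+++............................oo+........+ooo........#######++++++
276 ######o++#.............................oooo+..oooooo..........########++++
282 #####+++#...............................oooooooooo.............########+++
288 ####+++#........................................................########++
294 ###..............................................................#########
```

The printed map shows the scanner head's bright top face at w8 rows 162–220, columns 216–247. The nose is at rows 222–243 and the cradle base at rows 132–195.

```bash
cat >> h.py <<'E'
def headedges(k,r0,r1,xa,xb):
    im,p=load(k); s=im.astype(int).sum(2)
    L=[];Rr=[]
    for r in range(r0,r1):
        row=s[r,xa:xb]; ok=row>400; i=np.where(ok)[0]
        if len(i)<8: continue
        # longest bright run
        run=max(np.split(i,np.where(np.diff(i)>1)[0]+1),key=len); L.append((xa+run[0]-.5,r)); Rr.append((xa+run[-1]+.5,r))
    return np.array(L),np.array(Rr),p
E
python3 - <<'E'
from h import *
np.set_printoptions(precision=1,suppress=True)
L,Rr,p=headedges("w8",166,218,195,262)
print(L[::8].tolist(),Rr[::8].tolist())
s=load("w8")[0].astype(int).sum(2); print("row170",s[170,205:275:2].tolist(),"row 205",s[205,205:275:2].tolist()); print("col230",[(r,s[r,230]) for r in range(146,252,2)])
for z in(165,172,180):
    l=plane("wrist",L,z,p);r=plane("wrist",Rr,z,p)
    f=lambda q:np.polyfit(q[:,0],q[:,1],1)
    a=f(l);b=f(r); yaw=np.degrees(np.arctan((a[0]+b[0])/2)); x=560; w=abs(np.polyval(a,x)-np.polyval(b,x))*np.cos(np.radians(yaw)); print(z,"yaw",np.degrees(np.arctan(a[0])),np.degrees(np.arctan(b[0])),"w",w,"mid y at 560",(np.polyval(a,x)+np.polyval(b,x))/2)
print(plane("wrist",[(229,161),(229,222),(231,243)],172,p))
E
```

```text
[[219.5, 166.0], [218.5, 174.0], [217.5, 182.0], [216.5, 190.0], [216.5, 198.0], [215.5, 206.0], [215.5, 214.0]] [[250.5, 166.0], [249.5, 174.0], [248.5, 182.0], [247.5, 190.0], [246.5, 198.0], [245.5, 206.0], [244.5, 214.0]]
row170 [229, 219, 227, 227, 233, 224, 263, 408, 493, 546, 561, 571, 586, 600, 617, 628, 639, 647, 665, 674, 681, 615, 497, 366, 225, 196, 304, 152, 602, 700, 701, 701, 580, 246, 239] row 205 [226, 226, 227, 233, 234, 381, 451, 525, 537, 564, 572, 572, 585, 597, 601, 629, 569, 578, 575, 503, 413, 353, 225, 204, 236, 233, 234, 237, 231, 234, 225, 240, 232, 242, 229]
col230 [(146, np.int64(694)), (148, np.int64(693)), (150, np.int64(496)), (152, np.int64(258)), (154, np.int64(185)), (156, np.int64(181)), (158, np.int64(224)), (160, np.int64(343)), (162, np.int64(417)), (164, np.int64(481)), (166, np.int64(588)), (168, np.int64(592)), (170, np.int64(594)), (172, np.int64(598)), (174, np.int64(600)), (176, np.int64(594)), (178, np.int64(593)), (180, np.int64(568)), (182, np.int64(691)), (184, np.int64(690)), (186, np.int64(691)), (188, np.int64(688)), (190, np.int64(
[... 326 characters left out ...]
t64(521)), (222, np.int64(495)), (224, np.int64(412)), (226, np.int64(122)), (228, np.int64(149)), (230, np.int64(209)), (232, np.int64(261)), (234, np.int64(243)), (236, np.int64(219)), (238, np.int64(204)), (240, np.int64(179)), (242, np.int64(155)), (244, np.int64(174)), (246, np.int64(223)), (248, np.int64(216)), (250, np.int64(219))]
165 yaw -24.162503874383518 -25.64974673204189 w 38.14674389914116 mid y at 560 322.4227415044528
172 yaw -24.162503874383663 -25.64974673204191 w 37.43925435577696 mid y at 560 321.47943466151503
180 yaw -24.162503874383617 -25.64974673204206 w 36.630694877646874 mid y at 560 320.4013696981576
[[593.6 314.4 172. ]
 [521.4 339.2 172. ]
 [494.2 346.2 172. ]]
```

```bash
python3 -m creep '[[1,[-0.2,-3,0],0.8],[1,[-0.4,-5.9,0],1.6],[1,[-0.4,-5.9,0],1.6],[1,[-0.4,-5.9,0],1.6]]' 60
python3 - <<'E'
from h import *
np.set_printoptions(precision=1,suppress=True)
im,p=shot("w9"); b=im.astype(int); s=b.sum(2); g=b[:,:,1]-np.maximum(b[:,:,0],b[:,:,2])
print("exp grip, junction",proj("wrist",[[559,322,172],[521.4,339.2,172]],p))
for r in range(120,270,5): print(r,"".join("#" if s[r,x]<150 else ("." if g[r,x]>=12 else ("+" if s[r,x]<400 else "o")) for x in range(230,340,2)))
L,Rr,p=headedges("w9",170,200,240,320); print(L[::6].tolist(),Rr[::6].tolist())
E
```

```text
clock: 22.25
eef_pos: [559.3, 321.6, 352.9]
eef_rot: [3.141, 0.0, -0.436]
wrist_force: [-0.6, -0.4, 0.4]
finger_gap: 94.1
finger_force: 0.0
exp grip, junction [[280.6 186.4]
 [280.9 219.3]]
120 .......................................................
125 .......................................................
130 ..............ooooooooooooooooooooooo+.................
135 .............ooooooooooooooooooooooooo.................
140 .............ooooooooooooooooooooooooo.................
145 .............ooooooooooooooooooooooooo.................
150 .............ooooo++++++++++++++++oooo.................
155 .............ooooo++++++++++++++++oooo.................
160 .............oooo+oooooooooooooooo+ooo.................
165 .............+oo++oooooooooooooooo+ooo.................
170 .............+ooo+oooooooooooooooo+ooo.................
175 .............+ooo+oooooooooooooooo+ooo.................
180 .............+ooo+oooooooooooooooo+ooo.................
185 .............+ooo+oooooooooooooooo+ooo.................
190 ................++oooooooooooooooo+....................
195 ......
[... 351 characters left out ...]
25 ...............#####++++#++++++##++##..................
230 ...............++++++++++++++++++++++..................
235 ..............#+++++++++++++++++++++#..................
240 ...............#++++++++++++++++++++...................
245 ......................................................+
250 ####..................................................o
255 ##############........................................o
260 +++++++++######.......................................o
265 ++++++ooo++++#.........................................
[[264.5, 170.0], [264.5, 176.0], [264.5, 182.0], [264.5, 188.0], [264.5, 194.0]] [[296.5, 170.0], [296.5, 176.0], [296.5, 182.0], [296.5, 188.0], [296.5, 194.0]]
```

Run:
```python
from h import *
np.set_printoptions(precision=1,suppress=True)
p8=load("w8")[1];p9=load("w9")[1]
for a,b in(((229,225),(280.5,224)),((214.8,225),(264.5,224)),((243.5,225),(296.5,224)),((235,161),(281,160))): print(tri([("wrist",a,p8),("wrist",b,p9)]))
print("base at 10",plane("wrist",[(256,130),(305,130),(256,189),(305,189)],10,p9).round(1))
print("w9@172: edges/junction/tail",plane("wrist",[(264.5,190),(296.5,190),(262,190),(299,190),(280.5,224),(280.5,158)],172,p9))
s=manip.read_state();print(s["eef_pos"],np.degrees(s["eef_rot"][2]))
```

```text
(array([514.4, 343.1, 162.6]), [np.float64(0.935467962853462), np.float64(0.9354679628534935)])
(array([518.5, 364. , 151.3]), [np.float64(0.5531451641947893), np.float64(0.5531451641947469)])
(array([510.7, 323.2, 174.3]), [np.float64(2.33700388546346), np.float64(2.337003885463673)])
(array([589.8, 307.5, 175. ]), [np.float64(1.77110741592038), np.float64(1.7711074159206595)])
base at 10 [[636.2 331.   10. ]
 [601.6 256.8  10. ]
 [545.2 374.7  10. ]
 [509.6 298.4  10. ]]
w9@172: edges/junction/tail [[563.3 341.5 172. ]
 [546.9 306.5 172. ]
 [564.5 344.3 172. ]
 [545.6 303.7 172. ]
 [516.1 342.2 172. ]
 [590.2 307.6 172. ]]
[559.3 321.2 353.4] -25.039804288631085
```

Nothing unexpected: the head is aligned with the tool, its top is about 168–175 (text 172), and the base is 82 x 100. Descending to grip near x=8.

```bash
python3 -m creep '[[1,[-0.6,0,4],0],[1,[-0.6,0,8],0],[1,[-0.6,0,12],0],[1,[-0.6,0,16],0],[1,[-0.6,0,19],0],[1,[-0.6,0,22],0],[1,[-0.6,0,24],0],[1,[-0.6,0,24.7],0],[1,[-0.6,0,24.7],0],[1,[-0.6,0,24.7],0]]' 40
python3 -m creep '[[-1,[0,0,0],0],[-1,[0,0,0],0],[-1,[0,0,0],0],[-1,[0,0,0],0],[-1,[0,0,0],0],[-1,[0,0,0],0],[-1,[0,0,0],0],[-1,[0,0,0],0]]' 40
```

```text
clock: 23.3
eef_pos: [554.3, 324.5, 107.9]
eef_rot: [-3.14, -0.001, -0.438]
wrist_force: [-0.0, 0.1, -0.0]
finger_gap: 93.9
finger_force: 0.0
clock: 24.1
eef_pos: [553.7, 324.6, 106.3]
eef_rot: [-3.142, -0.0, -0.438]
wrist_force: [0.7, 0.6, -0.2]
finger_gap: 46.1
finger_force: 40.0
```

```bash
python3 -m creep '[[-1,[0,0,-1],0],[-1,[0,0,-2.5],0],[-1,[0,0,-4.5],0],[-1,[0,0,-6.5],0],[-1,[0,0,-8.5],0],[-1,[0,0,-9],0],[-1,[0,0,-9],0]]' 60
python3 -m creep '[[-1,[0.5,1,0],-1],[-1,[1,3,0],-2.7],[-1,[1.5,5,0],-4.4],[-1,[2,7,0],-6],[-1,[2.5,9,0],-7.7],[-1,[3,11,0],-9.4],[-1,[3.5,13,0],-11],[-1,[4,15,0],-12.7],[-1,[4.4,16.5,0],-14.4],[-1,[4.6,17.1,0],-16],[-1,[4.6,17.1,0],-17.6],[-1,[4.6,17.1,0],-19]]' 60
python3 - <<'E'
from h import *
np.set_printoptions(precision=1,suppress=True)
im,_=cam("top"); np.save("top3.npy",im); s=im.astype(int).sum(2)
print(proj("top",[513.7,33.9,58]))
x0,y0=250,190
for r in range(190,245,2): print(r,"".join("#" if s[r,x]<230 else("+" if s[r,x]<480 else ("o" if s[r,x]<640 else "O")) for x in range(240,325)))
a=manip.read_state(); print(a["clock"],a["eef_pos"],np.degrees(a["eef_rot"]),a["joints"])
E
```

```text
clock: 24.8
eef_pos: [553.9, 324.8, 197.5]
eef_rot: [-3.14, -0.001, -0.438]
wrist_force: [-0.6, 0.1, -1.8]
finger_gap: 45.7
finger_force: 60.0
clock: 26.0
eef_pos: [522.3, 149.9, 195.4]
eef_rot: [-3.14, 0.001, 1.225]
wrist_force: [0.3, 0.2, -1.7]
finger_gap: 45.8
finger_force: 60.0
[[268.4 223.4]]
190 ++########+ooooooo++ooooo++oooo++ooooo++oooo++ooooo++oooo++ooooo++oooo++oooooooo+####
192 ++########oooooooo++ooooo++oooo++ooooo++oooo++ooooo++oooo++ooooo++oooo++oooooooo+####
194 ##########oooooooo++ooooo+ooooo++ooooo+ooooo++ooooo+ooooo++ooooo+ooooo++oooooooo+####
196 ###+######oooooooo++ooooo+ooooo++ooooo+ooooo++ooooo+ooooo++ooooo+ooooo++ooooooo++####
198 ##########oooooooo++oooo++ooooo++oooo++ooooo++oooo++ooooo++oooo++ooooo++ooooooo++####
200 ##########oooooooo++oooo++ooooo++oooo++ooooo++oooo++ooooo++oooo++ooooo++ooooooo+#####
202 ##########ooooooooooooooooooooooooooo+oooooo+ooooo++ooooo+ooooo++ooooo++ooooooo+#####
204 #########+oooooooooooooooooooooooooooooooooooooooooooooooooooooooooooo+oooooooo+#####
206 #########+ooooooooooooooooooooooooooooooooooooooooooooooooooooooooooooooooooo
[... 1093 characters left out ...]
++##++##oooooooooooooOOOOOOOOOOOOOOOOooooooooooooooooooooooooooooooooooooooooo+######
234 +##++##+oooooooooooooooooooooooooooooooooooooooooooooooooooooooooooooooooooooo+######
236 ####+##+ooooooooooooooooooooooooooooooooooooooooooooooooooooooooooooooooooooo++######
238 #######+++++++ooooooooOOOoooooooooooooooooooooooooooooooooooooooooooooooooooo+#######
240 ######oOOOOOOOOOOOOOOOOOOOOOOOOOOOooooo++++++++oooooooooOoooooooooooooooooooo+#######
242 ###########++++o++++OOOOOOOOOOOOOOOOOOOOOOOOOOOOOOOOOOOOOOOOOOOOOOOoooo++++++########
244 ###+########################################+++++++oooOOoOOOOOOOOOOOOOOOOOOOOOo######
26.05 [522.3 150.  195.4] [-179.9    0.    70.6] [0.2 0.3 1.5 0.  1.3 0.6]
```

The label's white square spans top columns 260–277 and rows 215–233. Its centre is about (268.6,224.1), within a pixel of the prediction from the lid corners. I'll lower the foot beside the amp's wall so it tilts the scanner when pushed.

```bash
python3 -m creep '[[-1,[-0.9,0.2,1],-1.5],[-1,[-1.7,0.4,3],-2.94],[-1,[-1.7,0.4,5],-2.94],[-1,[-1.7,0.4,7.5],-2.94],[-1,[-1.7,0.4,9],-2.94],[-1,[-1.7,0.4,9.5],-2.94],[-1,[-1.7,0.4,9.5],-2.94],[-1,[-1.7,0.4,9.5],-2.94]]' 60
python3 - <<'E'
from h import *
np.set_printoptions(precision=1,suppress=True)
a=manip.read_state(); print(a["eef_pos"],np.degrees(a["eef_rot"]),a["wrist_force"])
im,p=shot("w10"); b=im.astype(int); s=b.sum(2); g=b[:,:,1]-np.maximum(b[:,:,0],b[:,:,2])
e=a["eef_pos"]; print("TCP+43",proj("wrist",e+[0,0,43],p), "head tail top exp",proj("wrist",[e+[0,44,66],e+[0,-41,66]],p))
for r in range(130,300,5): print(r,"".join("#" if s[r,x]<150 else ("." if g[r,x]>=12 else ("+" if s[r,x]<400 else "o")) for x in range(200,370,3)))
E
```

```text
clock: 26.85
eef_pos: [521.0, 133.0, 102.0]
eef_rot: [3.141, -0.0, 1.476]
wrist_force: [0.4, 0.6, -1.7]
finger_gap: 45.6
finger_force: 60.0
[521. 133. 102.] [180.   -0.   84.5] [ 0.4  0.6 -1.7]
TCP+43 [[281.  264.9]] head tail top exp [[271.6 194.7]
 [288.3 350.3]]
130 .........................................................
135 .........................................................
140 .........................................................
145 .........................................................
150 .........................................................
155 .........................................................
160 .........................................................
165 .........................................................
170 .........................................................
175 ..................++++++++++++++++++.....................
180 ..............++++++++++++++++++++++++++.................
185 ..............+++++++++++++++++++++++++++................
190 .............+++++++++++++++++++++++++++++...............
195 ............++++++++++++
[... 573 characters left out ...]
oo++ooo...........
245 ......ooooo++ooooooooooooooooooooooooooo+++ooooo+++++++++
250 .....oooooo++ooooooooooooooooooooooooooo+++oooooo++++++++
255 ....+oooooo++ooooooooooooooooooooooooooo+++ooooooo+++++++
260 ....oooooo+++ooooooooooooooooooooooooooo++++ooooooo+++++o
265 ...ooooooo+#+ooooooooooooooooooooooooooo+++#ooooooooooooo
270 ..ooooooo+##+ooooooooooooooooooooooooooo+++#+oooooooooooo
275 .oooooooo###+ooooooooooooooooooooooooooo+++##+ooooooooooo
280 oooooooo+###+ooooooooooooooooooooooooooo++####ooooooooooo
285 ooooooo+####++ooooooooooooooooooooooooo+++####+oooooooooo
290 ooooooo+####++oooooooooooooooooooooooooo++#####ooooooooo+
295 oooooo+#####++ooooooooooooooooooooooooo++++####+oooooooo#
```

Head level; the rear top edge is at w10 row 197. I'll lighten the grip to 12 N and push the handle against the amp's edge.

```bash
python3 -m creep '[[-1,[-1,0,0],0],[-1,[-2,0,0],0],[-1,[-2.5,0,0],0],[-1,[-3,0,0],0],[-1,[-3.5,0,0],0],[-1,[-4,0,0],0],[-1,[-4.5,0,0],0],[-1,[-5,0,0],0],[-1,[-5,0,0],0]]' 12
python3 - <<'E'
from h import *
np.set_printoptions(precision=1,suppress=True)
a=manip.read_state(); print(a["eef_pos"],a["wrist_force"],a["moment"])
im,p=shot("w11"); b=im.astype(int); s=b.sum(2); g=b[:,:,1]-np.maximum(b[:,:,0],b[:,:,2])
for r in range(130,300,5): print(r,"".join("#" if s[r,x]<150 else ("." if g[r,x]>=12 else ("+" if s[r,x]<400 else "o")) for x in range(200,370,3)))
E
```

```text
clock: 27.8
eef_pos: [515.9, 82.6, 101.3]
eef_rot: [-3.141, 0.0, 1.476]
wrist_force: [0.4, 0.5, -1.3]
finger_gap: 46.0
finger_force: 12.0
[515.9  82.6 101.3] [ 0.4  0.5 -1.3] [-0.1 -0.1 -0. ]
130 .........................................................
135 .........................................................
140 .........................................................
145 .........................................................
150 ......................++++++++++.........................
155 .....................++++++++++++........................
160 .....................++++++++++++........................
165 ....................#++++++++++++#.......................
170 ................++++++++++++++++++++++...................
175 ..............+++++++++++++++++++++++++++................
180 .............++++++++++++++++++++++++++++................
185 .............+++++++++++++++++++++++++++++...............
190 ........+++.++++++++++++++++++++++++++++++...............
195 ......+++++++++++++++++++++++++++++++++++++++++++++++++++
200 .....ooo+++++++ooooooooooooooooooo++
[... 499 characters left out ...]
o++++ooooooooooooo
245 ......ooooo++ooooooooooooooooooooooooooo++++ooooooooooooo
250 .....oooooo++ooooooooooooooooooooooooooo+++oooooooooooooo
255 ....ooooooo++ooooooooooooooooooooooooooo+++oooooooooooo++
260 ...+oooooo+++ooooooooooooooooooooooooooo++++ooooooooooooo
265 ...ooooooo##++oooooooooooooooooooooooooo+++#ooooooooooooo
270 ..ooooooo+##++oooooooooooooooooooooooooo+++##oooooooooooo
275 .ooooooo+###++ooooooooooooooooooooooooo++++##+ooooooooooo
280 oooooooo+###+++oooooooooooooooooooooooo+++####oooooooo+++
285 ooooooo+####++ooooooooooooooooooooooooo+++####+oooooooooo
290 ooooooo#####o++oooooooooooooooooooooooo++++####ooooooooo+
295 oooooo+#####o++oooooooooooooooooooooooo+++o#####oooooooo+
```

It pivots: the handle now shows behind the head at rows 150–167, with negligible force. I'll continue.

```bash
python3 -m creep '[[-1,[-0.6,0,0],0],[-1,[-1.2,0,0],0],[-1,[-1.8,0,0],0],[-1,[-2.4,0,0],0],[-1,[-3,0,0],0],[-1,[-3.6,0,0],0],[-1,[-4.2,0,0],0],[-1,[-4.8,0,0],0],[-1,[-5.3,0,0],0],[-1,[-5.7,0,0],0],[-1,[-5.7,0,0],0]]' 12
python3 - <<'E'
from h import *
np.set_printoptions(precision=1,suppress=True)
a=manip.read_state(); print(a["eef_pos"],a["wrist_force"])
im,p=shot("w12"); b=im.astype(int); s=b.sum(2); g=b[:,:,1]-np.maximum(b[:,:,0],b[:,:,2])
for r in range(70,300,5): print(r,"".join("#" if s[r,x]<150 else ("." if g[r,x]>=12 else ("+" if s[r,x]<400 else "o")) for x in range(200,370,3)))
e=a["eef_pos"]; y=a["eef_rot"][2]; bk=np.array([np.cos(y),np.sin(y),0])
for th in(30,40,45,50):
    t=np.radians(th); X=lambda x,z: e+[0,0,43]-bk*((x-8)*np.cos(t)+(z-127)*np.sin(t))+np.array([0,0,1])*(-(x-8)*np.sin(t)+(z-127)*np.cos(t))
    print(th,[proj("wrist",X(*q),p)[0,1] for q in((-36,150),(-36,104),(-18,0),(18,0))])
E
```

```text
clock: 28.95
eef_pos: [510.6, 25.8, 101.4]
eef_rot: [3.141, 0.0, 1.476]
wrist_force: [0.7, -0.2, -1.6]
finger_gap: 45.8
finger_force: 12.0
[510.6  25.8 101.4] [ 0.7 -0.2 -1.6]
70 .........................................................
75 .........................................................
80 ......................++ooooooo++........................
85 .....................++oooooooo+++.......................
90 ....................+++oooooooo+++.......................
95 ....................+++oooooooo+++.......................
100 ....................++ooooooooo+++.......................
105 ....................+++ooooooooo+++......................
110 ...................#++oooooooooo++#......................
115 ...................#++oooooooooo++##.....................
120 ...................#++oooooooooo+++#.....................
125 ...................#+ooooooooooo+++#.....................
130 ....ooo+oooooooooo+#+ooooooooooo+++#ooooooooooooo++++++++
135 ....oooooooooooooo+++oooooooooooo++#ooooooooooooooooooooo
140 ....oooooooooooooo#++oooooooooooo++#ooooooooooooooooooooo

[... 1744 characters left out ...]
++++#####+++++++++ooooooooooo++++++++######++++++++oo
290 +++++++#######++++++++ooooooooooo++++++++######++++++++++
295 +++++++#######++++++++oooooooooo++++++++##+#####+++++++++
30 [np.float64(247.599260211826), np.float64(174.68515271134555), np.float64(110.74197837563601), np.float64(148.34918182586298)]
40 [np.float64(269.45995694262746), np.float64(179.71273988627397), np.float64(88.98784362313792), np.float64(125.87794404225191)]
45 [np.float64(280.36954948018575), np.float64(183.59114437038167), np.float64(78.44127357880436), np.float64(114.85705939071391)]
50 [np.float64(290.99669026962323), np.float64(188.42330391367747), np.float64(68.16457717025662), np.float64(104.01008402846715)]
```

The foot's rear edge is at w12 row 79, and the contact geometry gives a tilt of about 45° too. Now a firm grip, up off the amp, and back to the aiming pose.

```bash
python3 -m creep '[[-1,[0,0,0],0],[-1,[0,0,0],0],[-1,[0,0,-1],0],[-1,[0,0,-3],0],[-1,[0,0,-5],0],[-1,[2,0,-7],0],[-1,[5,0,-7],0],[-1,[8,0,-7],0],[-1,[11,0,-7],0],[-1,[12.6,0,-7],0],[-1,[12.6,0,-7],0]]' 60
python3 - <<'E'
from h import *
np.set_printoptions(precision=1,suppress=True)
a=manip.read_state(); e=a["eef_pos"];y=a["eef_rot"][2];print(e,a["wrist_force"],a["finger_force"])
im,p=shot("w13")
for n in("scene","top"): i,_=cam(n); np.save(n+"4.npy",i)
bk=np.array([np.cos(y),np.sin(y),0])
t=np.radians(45); X=lambda x,z: e+[0,0,43]-bk*((x-8)*np.cos(t)+(z-127)*np.sin(t))+np.array([0,0,1])*(-(x-8)*np.sin(t)+(z-127)*np.cos(t))
for nm,q in dict(footr=(-18,0),footf=(18,0),tailt=(-36,150),tailb=(-36,104),nosefb=(75,101),noseft=(75,153),win=(75,127),nosert=(49,153)).items(): print(nm,X(*q),proj("scene",X(*q))[0],proj("top",X(*q))[0],proj("wrist",X(*q),p)[0])
s=np.load("scene4.npy").astype(int); S=s.sum(2); g=s[:,:,1]-np.maximum(s[:,:,0],s[:,:,2])
for r in range(165,262,2): print(r,"".join("#" if S[r,x]<130 else ("." if g[r,x]>=12 else ("+" if S[r,x]<300 else "o")) for x in range(255,375)))
E
```

```text
clock: 30.1
eef_pos: [522.4, 153.2, 171.6]
eef_rot: [3.141, -0.0, 1.478]
wrist_force: [0.3, -0.3, -1.6]
finger_gap: 45.8
finger_force: 60.0
[522.4 153.2 171.6] [ 0.3 -0.3 -1.6] 59.999515414237976
footr [532.4 260.9 143.2] [335.9 175.6] [188. 218.] [280.9  78.5]
footf [530.1 235.6 117.7] [329.8 185. ] [198.7 219. ] [280.8 114.9]
tailt [523.8 168.  262. ] [316.  152.9] [214.  217.9] [281.2 280.3]
tailb [526.8 200.4 229.5] [323.4 158.7] [203.6 217.7] [281.1 183.5]
nosefb [519.8 124.3 148.8] [304.2 189.9] [235.8 221. ] [280.8 264.1]
noseft [516.4  87.7 185.6] [295.2 184.3] [247.8 221.2] [280.9 331.5]
win [518.1 106.  167.2] [299.8 187.1] [241.7 221.1] [280.9 296.8]
nosert [518.1 106.  204. ] [299.9 176.9] [240.5 220.5] [280.9 325.2]
165 ...............................................+++++++ooo+++ooooooo+++++...........#####++++#####ooooooooooo+#oooooooooo
167 ...............................................++++++++++++++oooooo++++++..........#####+oo+######++++ooo++####ooooooooo
169 ..............................................+++++++++++++++oooooo++++++#+........######+ooo+#############
[... 5063 characters left out ...]
oo+++++ooo+++######++.......................................ooooooooooooooo
253 oooooooooooooo++++oooooo+++oooooo+++ooooooo++#++++oo+##+++##+++...........................................oooooooooooooo
255 oooooooo+++oooooo+++oooooo++++oooooooooo++++++o+++++###++++................................................+oooooooooooo
257 oooooooooo+#+oooooo++++oooooo++oooooo+#++++oo+##++++++++......................................................oooooooooo
259 +ooooooooooo++++oooooo+#+oooooooo++#++++++o+#####++++............................................................ooooooo
261 +#++ooooooooooo+#+oooooooooooo+++++++++++++++##+++.....................................................................o
```

```bash
cat > pred.py <<'E'
from h import *
np.set_printoptions(precision=1,suppress=True)
p=load("w13")[1]; e=np.array([522.4,153.2,171.6]); y=1.477
bk=np.array([np.cos(y),np.sin(y),0]); sd=np.array([bk[1],-bk[0],0])
def X(x,yy,z,th,gx=8,gz=127):
    t=np.radians(th); return e+[0,0,43]-bk*((x-gx)*np.cos(t)+(z-gz)*np.sin(t))+np.array([0,0,1])*(-(x-gx)*np.sin(t)+(z-gz)*np.cos(t))+sd*yy
if __name__=="__main__":
  for v in((45,8,127),(40,8,127),(45,2,127),(45,0,120),(40,0,127)):
    print(v,"noseF:",*[proj("scene",X(75,s*29,z,*v))[0] for z in(101,153) for s in(-1,1)],"noseR:",*[proj("scene",X(49,s*29,z,*v))[0] for z in(101,153) for s in(-1,1)])
    print("   foot",*[proj("scene",X(a,s*15,0,*v))[0] for a in(-18,18) for s in(-1,1)],"wrist foot/tailb/tailt",*[proj("wrist",X(a,0,z,*v),p)[0,1] for a,z in((-18,0),(18,0),(-36,104),(-36,150))])
  s=load("w13")[0].astype(int).sum(2); print("wrist col 280",[(r,int(s[r,280])) for r in range(60,300,4)])
  t=np.load("top4.npy").astype(int); S=t.sum(2); g=t[:,:,1]-np.maximum(t[:,:,0],t[:,:,2])
  for r in range(196,242,2): print(r,"".join("#" if S[r,x]<130 else ("." if g[r,x]>=12 else ("+" if S[r,x]<300 else "o")) for x in range(170,275)))
E
python3 pred.py
```

```text
(45, 8, 127) noseF: [298.  185.8] [310.6 194. ] [288.9 180.2] [301.6 188.5] noseR: [302.5 178.7] [315.3 186.8] [293.5 172.9] [306.4 181. ]
   foot [332.6 173.7] [339.2 177.5] [326.6 183. ] [333.1 187. ] wrist foot/tailb/tailt 78.47872060657178 114.89190723081636 183.5149171102506 280.22473219989763
(40, 8, 127) noseF: [296.6 185.7] [309.2 194. ] [288.3 178.8] [301.1 187.1] noseR: [301.5 178.9] [314.3 187. ] [293.3 171.8] [306.3 179.9]
   foot [331.  176.8] [337.6 180.6] [324.6 185.7] [331.1 189.7] wrist foot/tailb/tailt 89.02501117596438 125.91222464632207 179.64365886264454 269.31663960365074
(45, 2, 127) noseF: [296.9 187.4] [309.5 195.7] [287.8 181.9] [300.5 190.2] noseR: [301.5 180.4] [314.2 188.5] [292.4 174.5] [305.3 182.7]
   foot [331.6 175.2] [338.2 179.1] [325.6 184.6] [332.1 188.6] wrist foot/tailb/tailt 85.02635520337186 120.32309557162783 190.766347186579 284.70069931161294
(45, 0, 120) noseF: [295.4 187.3] [308.  195.6] [286.2 181.6] [298.9 190. ] noseR: [299.9 180.2] [312.7 188.3] [290.8 174.3] [303.7 182.5]
   foot [330.3 175. ] [336.9 178.9] [324.2 184.4] [330.7 188.
[... 2950 characters left out ...]
++++#++#.....ooooooooooooooooo++++++oooo
230 ......ooooooo++##+ooooooo+++++++++++++++++o+++++++#oooooooooooooo+++++++#.....ooooooooooooooooooooooooooo
232 .......ooooooo+###+++++++++++++++++ooooo+++##+oooooooooooooooooooo++++........ooooooooooooooooooooooooooo
234 .......ooooooo+####++++++++.....+ooooooooooooooooooooooooo+ooooooo++++........ooooooooooooooooooooooooooo
236 .......ooooooo++##+++#+...........oooooooooooooooooooo+oooooooooooo+++.......oooooooooooooooooooooooooooo
238 ........ooooooo+##+#+##............ooooooooooooooooooo+ooo++ooooooo+#++......oooooooooooooooooooooooooooo
240 ........ooooooo+#+#+++#+...........ooooooooooooooooooo+ooo..oooooooo+++......oooooooooooooooooooooooooooo
```

```bash
cat > fit.py <<'E'
from pred import *
from scipy.optimize import least_squares
def res(v):
    r=[proj("wrist",X(-18,0,0,*v),p)[0,1]-79,proj("wrist",X(-36,0,104,*v),p)[0,1]-159.5]
    for q,o in(((75,29,101),(311,190)),((75,-29,153),(293,176)),((49,29,101),(316,184.5)),((18,15,0),(331.5,186)),((-18,15,0),(337.5,178))): r+=list((proj("scene",X(*q,*v))[0]-o)*1.5)
    return r
s=least_squares(res,[45,8,127],loss="soft_l1"); print(s.x,np.array(res(s.x)))
s2=least_squares(lambda v:res([v[0],v[1],127]),[45,8],loss="soft_l1"); print(s2.x,np.array(res([*s2.x,127])))
w=load("w10")[1]
import pred
pred.e=np.array([521,133,102.]);pred.y=1.476
for gx in(8,14,20): print("w10 tail rows, gx",gx,[proj("wrist",X(-36,0,z,0,gx,127),w)[0,1] for z in(150,143,127,104)])
E
python3 fit.py
```

```text
[ 38.1  20.7 126.6] [-0.2  0.3  0.3  0.7 -3.7 -1.8  0.5 -1.4  1.6  2.3  2.6  0.9]
[38.2 20.4] [-0.2  0.3  0.3  1.  -3.7 -1.5  0.6 -1.2  1.6  2.5  2.6  1. ]
w10 tail rows, gx 8 [np.float64(194.37288878923664), np.float64(191.21465074412527), np.float64(184.98586917324354), np.float64(177.8680761408679)]
w10 tail rows, gx 14 [np.float64(180.81492020349754), np.float64(178.26498935595924), np.float64(173.2462085024157), np.float64(167.52635999348087)]
w10 tail rows, gx 20 [np.float64(167.06463416903247), np.float64(165.14850371555633), np.float64(161.3832702928355), np.float64(157.10106954935327)]
```

The fit to the measured points gives a tilt of about 38° with the grip near x=20, and the edge-contact geometry agrees. I'll repeat the push a little lower to bring it to 45°.

```bash
python3 -m creep '[[-1,[-3,0,0],0],[-1,[-6,0,0],0],[-1,[-9,0,0],0],[-1,[-10.3,0,1],0],[-1,[-10.3,0,3.5],0],[-1,[-10.3,0,6],0],[-1,[-10.3,0,8],0],[-1,[-10.3,0,8.2],0],[-1,[-10.3,0,8.2],0]]' 60
python3 -m creep '[[-1,[-0.5,0,0],0],[-1,[-1,0,0],0],[-1,[-1.5,0,0],0],[-1,[-2,0,0],0],[-1,[-2.5,0,0],0],[-1,[-2.8,0,0],0],[-1,[-3.1,0,0],0],[-1,[-3.1,0,0],0]]' 15
python3 -m creep '[[-1,[0,0,0],0],[-1,[0,0,0],0],[-1,[0,0,-1],0],[-1,[0,0,-3],0],[-1,[0,0,-5],0],[-1,[1,0,-8.2],0],[-1,[4,0,-8.2],0],[-1,[7,0,-8.2],0],[-1,[10,0,-8.2],0],[-1,[13.4,0,-8.2],0],[-1,[13.4,0,-8.2],0],[-1,[13.4,0,-8.2],0]]' 60
cat > meas.py <<'E'
from h import *
import sys
k=sys.argv[1]; shot(k); i,_=cam("scene"); np.save(k+"s.npy",i)
a=manip.read_state(); print(a["eef_pos"],a["eef_rot"],a["clock"])
s=i.astype(int); S=s.sum(2); g=s[:,:,1]-np.maximum(s[:,:,0],s[:,:,2])
for r in range(165,215): print(r,"".join("#" if S[r,x]<130 else ("." if g[r,x]>=12 else ("+" if S[r,x]<300 else "o")) for x in range(275,350)))
w=load(k)[0].astype(int).sum(2); print("col280",[(r,int(w[r,280])) for r in range(40,300,3)])
E
python3 meas.py w14
```

```text
clock: 31.15
eef_pos: [512.7, 49.1, 89.4]
eef_rot: [-3.141, 0.0, 1.476]
wrist_force: [-0.2, 0.7, -1.2]
finger_gap: 45.8
finger_force: 60.0
clock: 31.95
eef_pos: [509.8, 18.0, 89.4]
eef_rot: [3.142, 0.0, 1.476]
wrist_force: [0.2, 0.7, 0.7]
finger_gap: 45.8
finger_force: 15.0
clock: 33.15
eef_pos: [522.3, 152.1, 171.6]
eef_rot: [-3.142, 0.0, 1.478]
wrist_force: [0.1, -0.8, -0.9]
finger_gap: 45.7
finger_force: 60.0
[522.44152057 151.13405287 171.62453172] [3.14149390e+00 2.90180188e-04 1.47575058e+00] 33.25
165 ...........................+o++++oooo++++oooooo+++++++.........#####+++####
166 ...........................++++++++oo++++oooooo+++++++++.......#####oooo###
167 ...........................++++++++++++++oooooo+++++++#++......#####+oo+###
168 ...........................++++++++++++++ooooooo+#+++++##+.....#######++###
169 ...........................++++++++++++++ooooo++#+++++++##++...######+ooo+#
170 ...........................++++++++++++++ooooo+++++++++++##++..######+ooo+#
171 ...........................++++++++++++++ooooo+++++++++++++#++..###########
172 ......................+###
[... 3741 characters left out ...]
82), (127, 486), (130, 485), (133, 489), (136, 484), (139, 478), (142, 480), (145, 485), (148, 480), (151, 481), (154, 483), (157, 284), (160, 249), (163, 327), (166, 358), (169, 367), (172, 363), (175, 365), (178, 369), (181, 369), (184, 367), (187, 366), (190, 384), (193, 381), (196, 375), (199, 386), (202, 376), (205, 385), (208, 386), (211, 391), (214, 388), (217, 393), (220, 390), (223, 388), (226, 403), (229, 422), (232, 447), (235, 467), (238, 484), (241, 504), (244, 484), (247, 452), (250, 411), (253, 382), (256, 357), (259, 351), (262, 355), (265, 352), (268, 344), (271, 472), (274, 451), (277, 436), (280, 446), (283, 443), (286, 442), (289, 437), (292, 438), (295, 330), (298, 338)]
```

```bash
cat > fit2.py <<'E'
import pred
from pred import *
from scipy.optimize import least_squares
def fit(k,e,yaw,fr,tb,scene):
    pp=load(k)[1]; pred.e=np.array(e); pred.y=yaw; pred.bk=np.array([np.cos(yaw),np.sin(yaw),0]); pred.sd=np.array([pred.bk[1],-pred.bk[0],0])
    def res(v):
        r=[proj("wrist",X(-18,0,0,*v),pp)[0,1]-fr,proj("wrist",X(-36,0,104,*v),pp)[0,1]-tb]
        for q,o in scene: r+=list((proj("scene",X(*q,*v))[0]-o)*1.5)
        return r
    s=least_squares(res,[45,12,127],loss="soft_l1"); v=s.x; print(v,np.array(res(v)))
    v2=least_squares(lambda u:res(u)[:2]+[u[2]-127],[45,12,127]).x; print("wrist only",v2)
    W=X(75,0,127,*v); t=np.radians(v[0]); L=-pred.bk*np.cos(t)-np.array([0,0,np.sin(t)]); k=(58-W[2])/L[2]; print("window",W,"hits lid",W+k*L,"dist",k)
    for b in (v,v2):
        t=np.radians(b[0]); L=-pred.bk*np.cos(t)-np.array([0,0,np.sin(t)]); print("want shift",plane("top",(268.6,224.1),58)[0]-L*100-X(75,0,127,*b))
if __name__=="__main__":
    fit("w14",[522.4,151.4,171.6],1.4765,61.5,157,(((75,29,101),(313,190)),((75,-29,153),(293.5,177)),((49,29,101),(317.5,184.5)),((18,15,0),(334,183))))
    print(plane("top",(268.6,224.1),58))
E
python3 fit2.py
```

```text
[ 44.1  22.5 131.1] [-0.   0.1  0.4  1.1 -2.7 -0.6  0.7 -1.5  2.2  2. ]
wrist only [ 43.2  26.6 127. ]
window [519.1 116.7 175.1] hits lid [507.7  -3.5  58. ] dist 168.24441744898425
want shift [ -0.8 -12.  -47.5]
want shift [ -0.6 -10.6 -55. ]
[[511.6  33.2  58. ]]
```

Tilt is about 44°. I'll shift by (-1,-11.5,-50) mm so the window stands 10 cm off the label's middle, then re-measure.

```bash
python3 -m creep '[[-1,[-0.4,0,1],0],[-1,[-0.8,0,2.5],0],[-1,[-1.15,0,4],0],[-1,[-1.15,0,5],0],[-1,[-1.15,0,5],0],[-1,[-1.15,0,5],0]]' 60
python3 meas.py w15
python3 - <<'E'
from h import *
t,_=cam("top"); np.save("top5.npy",t); S=t.astype(int).sum(2); g=t[:,:,1].astype(int)-np.maximum(t[:,:,0],t[:,:,2]).astype(int)
for r in range(200,242,2): print(r,"".join("#" if S[r,x]<130 else ("." if g[r,x]>=12 else ("+" if S[r,x]<300 else "o")) for x in range(220,290)))
E
```

```text
clock: 33.85
eef_pos: [521.5, 140.2, 121.6]
eef_rot: [3.141, -0.0, 1.476]
wrist_force: [-0.4, 0.1, -1.0]
finger_gap: 45.6
finger_force: 60.0
[521.75580878 140.43158821 122.00350094] [ 3.14054961e+00 -2.78307014e-04  1.47620839e+00] 33.95
165 .........................oooo+++#####+o+++##########++oooo+++++#####++++###
166 .........................oo+++#######++oo+#+++####++oooooo++++.#####oooo###
167 .........................o+####+#####++++oo+oo++++ooooooooooo+.#####+oo+###
168 .........................o+####...###+++++ooooooooooooooooooo..#######++###
169 .........................o+####...++##++++++ooooooooooooooo+...######+ooo+#
170 .........................o+####...++++oooo++ooooooooooooo+.....######+ooo+#
171 .........................o+####..+++++oooooooo+++oooooo+........###########
172 ........................+o+####+++ooo+oooooooo+oooooo+..........###########
173 ........................+o+####++oooooooooooooooooo+............###########
174 ........................+o+###+++ooooooooo+ooooo++++.............##########
175 ........................+o+###++oooooooooooooo+++++.......
[... 5044 characters left out ...]
ooooooooooooooooooooooooo
224 oooooooooooooo+oooooo+++++##oooooooooooooooooooooooooooooooooooooooooo
226 oooo++o++++++++ooooooo++++#.oooooooooooooooooooooooooooooooooooooooooo
228 +++++++++++++++ooooooo++++#.ooooooooooooooooo++++++ooooooooooooooooooo
230 +++++o+++#ooooooooooooo+++#.oooooooooooooooooooooooooooooooooooooooooo
232 ++++++ooooooooo+ooooooo+++..oooooooooooooooooooooooooooooooooooooooooo
234 ooooooooooooooooooooooo+++..oooooooooooooooooooooooooooooooooooooooooo
236 oooooooooooooooo+ooooooo++#ooooooooooooooooooooooooooooooooooooooooooo
238 ooooooooooo+oooo.ooooooo++#ooooooooooooooooooooooooooooooooooooooooooo
240 ooooooooooo+oo++oooooooo++#ooooooooooooooooooooooooooooooooooooooooooo
```

```bash
cat >> fit2.py <<'E'
    print("---- w15")
    fit("w15",[521.6,140.3,121.8],1.4762,62,157,(((75,29,101),(310.5,204.5)),((75,-29,153),(291,192.5)),((49,29,101),(314.5,199)),((18,15,0),(331.5,197)),((-18,15,0),(337.5,188.5))))
    for v in((44,22,131),(44,15,127),(40,22,127)): print(v,"top nose front-top edge",[proj("top",X(75,s*29,153,*v))[0] for s in(-1,1)])
E
python3 fit2.py | sed -n '/w15/,$p'
```

```text
---- w15
[ 44.   22.4 130. ] [-0.6  0.2 -0.9  1.2 -3.4 -1.6  0.1 -1.2  0.7  1.8  0.9  0.8]
wrist only [ 43.2  25.4 127. ]
window [518.2 104.8 126.1] hits lid [511.6  34.6  58. ] dist 97.97936303345247
want shift [0.1 0.  1.4]
want shift [ 0.3  1.5 -4.4]
(44, 22, 131) top nose front-top edge [array([248.3, 232. ]), array([249.8, 211.6])]
(44, 15, 127) top nose front-top edge [array([251.1, 232.2]), array([252.6, 211.9])]
(40, 22, 127) top nose front-top edge [array([249.5, 232. ]), array([251. , 211.6])]
```

The fit gives a tilt of 44°, a window-to-lid distance of 98 mm and a hit at (511.6,34.6) against the label at (511.6,33.2). The top view agrees. One last check of the headphones and bystanders, then I'll hand in.

```bash
python3 -m creep '[[-1,[0,0,0],0],[-1,[0,0,0],0],[-1,[0,0,0],0]]' 60
python3 - <<'E'
from h import *
a=np.load("scene2.npy").astype(int);b=np.load("w15s.npy").astype(int)
d=(abs(a-b).sum(2)>90); print("headphones/stand region changed px",d[235:345,150:240].sum(),"spray/meter/driver",d[310:375,65:140].sum(),d[285:350,280:310].sum(),"bowl",d[230:265,355:395].sum())
t0=np.load("top0.npy").astype(int);t5=np.load("top5.npy").astype(int); D=abs(t0-t5).sum(2)>90
for n,(x,y,w,h) in dict(bowl=(200,125,45,45),driver=(312,115,40,62),meter=(85,218,65,60),tape=(183,258,35,36),spray=(435,188,47,28),transf=(430,235,45,38),knob=(345,262,22,20)).items(): print(n,D[y:y+h,x:x+w].sum())
s=(b[235:345,150:240].sum(2)<150); print("dark px at stand",s.sum())
E
```

```text
clock: 34.3
eef_pos: [521.5, 140.4, 121.5]
eef_rot: [3.141, -0.0, 1.476]
wrist_force: [0.2, -1.0, -1.5]
finger_gap: 45.7
finger_force: 60.0
headphones/stand region changed px 0 spray/meter/driver 0 0 bowl 0
bowl 0
driver 0
meter 1
tape 631
spray 0
transf 0
knob 0
dark px at stand 1715
```

```bash
python3 -c "
from cell import manip
print(manip.sign_off())"
```

```text
the job is handed in; nothing more can be done
None
```

The headphones hang on the stand's bar, and the scanner is held steady in the air at about 44°, its window about 98 mm from the label and aimed within about 2 mm of its middle by my measurement; the job is handed in at about 34 s, but I viewed 11 pictures against the limit of 10.

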